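Slide the collar carrier under the guide bridge and latch it

TASK

Load the wire-setting jig: push the flat carrier plate with your fingertips along the bench, between the rails and under the low bridge, until it is fully home against the end stop, then push the turn latch fully shut behind it. Keep the carrier flat on the bench - never lift or tip it, or let its collars knock the bridge - and touch only its plate, not the clean brass collars. Leave everything else on the bench where it is.

Things in the scene. Friction and masses are not known exactly. Their poses are not given: they have to be found in the camera images.
- carrier: Flat aluminium plate 112 (its x) by 96 (its y) by 10 mm thick, corners rounded 10 mm in plan, about 0.45 kg, loose and flat on the bench in front of the jig's mouth, off line and askew up to 0.3 rad. Origin: centre of its underside. Its +x end leads under the bridge; its -x end is a bare rim 50 mm deep with a blank paper label.
- collars: The six clean brass collars fixed upright on the carrier, each 22 mm across and 12 mm high (tops 22 mm above the bench), in two rows of three at x = 6 and 38 mm, y = -30, 0 and 30 mm. Origin: centre of the carrier's top face, axes as the carrier's. Not to be touched.
- jig: Aluminium wire-setting jig screwed to the bench. Origin: on the bench surface, under the centre of the carrier when fully home; x is the way in (from the mouth to the end stop, roughly the robot's left), y across. It has no floor: the carrier slides on the bench. Low lugs stand out to y = +/-88 mm.
- mouth (a point): Middle of the channel's mouth on the bench, at jig x = -54 mm. From here to the end stop run two guide rails 14 mm high, inner faces at jig y = +50 and -50 mm (2 mm to spare each side of the carrier). A lead-in strip flares out from the +y rail's end to about x = -86, y = 66 mm. A seated carrier's rear edge is at x = -56 mm.
- bridge (a point): Centre of the bridge's underside, 25 mm above the bench (3 mm over the collars). The bridge is a flat plate right across the channel over jig x = -14 to 54 mm, top 33 mm above the bench, with six guide bushes on it up to 39 mm.
- stop (a point): Middle of the end stop bar's face, on the bench, at jig x = 56 mm. The bar is 14 mm high; the carrier's +x edge comes to rest against it.
- latch (a joint): Angle (rad) of the steel turn latch at the mouth. 0: shut against its own stop, pointing along the jig's +y, 1.5 mm behind a seated carrier. It grows anticlockwise seen from above as it opens, to 2.4; at 1.57 it points along the jig's -x. Starts open, 1.65 to 2.3. A stiff pivot keeps it where it is left; about 1.5 N at the pin turns it.
- latch_pivot (a point): The latch's upright pivot axis, at jig x = -64.5, y = -60 mm; the point is half-way up the bar, 6.5 mm above the bench. The bar is 14 mm wide, 52 mm long from the axis to its round end, and lies 1.5 to 11.5 mm above the bench.
- latch_pin (a point): Small upright thumb pin on the latch, 8 mm across, 43 mm from the pivot axis on the bar's centre line, top 27.5 mm above the bench. The point is on the pin's axis 20 mm above the bench.
- pin_a: Bystander: finished brass collar, 22 mm across and 12 mm high, with a thin upright wire to 52 mm, standing loose on the robot's side of the jig. Origin at its underside.
- pin_b: Bystander: another finished brass collar with an upright wire (same sizes), standing loose beyond the jig. Origin at its underside.
- spool: Bystander: green-flanged wire spool, 54 mm across, 45 mm high, standing. Origin at the centre of its underside.
- tray: Bystander: small blue open tray of fittings, 100 x 85 x 45 mm, at the near right. Origin at the centre of its underside.
- mallet: Bystander: mallet with a wooden handle lying on the bench left of the jig, 260 mm long. Origin under its middle.
- jar: Bystander: white jar, 52 mm across, 85 mm high. Origin at the centre of its underside.
- glue: Bystander: red adhesive bottle, 38 mm across, 125 mm high. Origin at the centre of its underside.
Things that resemble listed ones, but are neither listed nor needed, are in the scene too. Leave any blue or purple look-alike of the carrier alone.

How it is judged:
By the outcome, as a careful person would: the job done as asked, in the order asked, and still so for the second after the job is handed in, with the robot touching nothing.
It also fails if it takes over 72 s, if anything falls off the work surface, if the arm or the gripper's body presses on something with over 40 N, if the wrist force passes 120 N, or if a joint passes its speed limit or range.

ROBOT

A 7-joint arm with a two-finger parallel gripper is mounted at the origin on the work surface. World frame = base frame: x ahead of the robot, y to its left, z up, the work surface at z = 0. Lengths are in m, angles in rad, forces in N, time in s.
With the tool pointing down it reaches from about 0.4 to 0.9 m from the base axis. Payload 5.5 kg.
Tool frame: the origin (TCP) lies on the centre line of the jaws, within the pads' length; the fingertips stand 8 mm ahead of it and the grasp point (between the pads) lies 11 mm behind it; z points along the fingers, y is the line along which they close (so a half turn about z gives the same grasp; the last joint's range is limited). The gripper opens to 92 mm and grips with 3 to 60 N. Pads are 19 mm wide; open, the fingers measure 130 mm over their backs; the gripper's body (75 mm by 190 mm) begins 47 mm behind the grasp point.
Start: joints at [1.53, 0.501, -0.427, 1.55, 0.221, 1.138, -0.21], TCP at [0.194, -0.62, 0.235] pointing down, gripper open.
Joint ranges: [-2.88, 2.88], [-0.31, 2.03], [-1.54, 1.56], [0.2, 2.42], [-1.41, 4.55], [0.19, 2.02], [-2.57, 2.57]. Speed limits (rad/s): [2.57, 2.57, 3.14, 3.14, 3.14, 3.14, 3.14].

INTERFACE

Orientations are given as a unit quaternion [w, x, y, z].
In Python, from workcell import robot gives the robot as it stands.
- The arm moves only by the tool play_rows, never from a script. Its argument "deltas" is a list of rows, each an object of numbers: "dx", "dy", "dz": the shift along the tool's x, y, z in cm; "wx", "wy", "wz": the turn, a rotation vector about the tool's x, y, z in rad. In form: [{"dx": .., "dy": .., "dz": .., "wx": .., "wy": .., "wz": ..}, ...]. A call has 1 to 12 rows; each row shifts and turns the commanded pose from where the row before left it, along the tool's axes as they then stand; what a row does not reach is not made up. A row lasts 1/12 s, in which the tool goes at most 41.7 mm and 7.16 degrees, less where a joint would pass 70% of its speed; a pose out of reach is approached as far as the arm can. A call with a gripper value outside its range is refused whole. "jaw" is the closure in counts, from 0 (fully open) to 255 (shut), set as the call begins (left out, the last holds). The fingers move at their own pace and stop on an object; the grip force is fixed at half the most. Time passes only in rows, so rows that do not move let the fingers close. It gives the time, the measured TCP pose, the force, the opening and the grip force at its end, in the units of the state.
- robot.sense(): the state, without advancing time (a new reading comes with each control period).
- robot.grab_frame(name): name is "scene" or "side" or "wrist"; returns a dict with "frame" (420x560x3 uint8, red, green, blue), "K" (3x3 intrinsics, pixels), "R" (3x3) and "t" (3): a world point X has camera coordinates R X + t. Camera axes: x right, y down, z forward; pixel columns grow to the right and rows downward; lengths in m; the calibration is good to about 2 mm. A picture is of the moment at which its call begins. There is no depth.
- robot.close_job(): hands the job in; it is judged then, once.
The state is a dict: "time": time; "q": joint angles; "joint_vel": joint speeds; "joint_torque": joint torques, N m; "ee_pos": TCP position; "ee_rot": TCP orientation; "force": force on the tool from outside, world axes, zero at the start; "torque": the same for the moment, N m; "width": finger opening in m; "grip_force": force on a finger pad.
Only numpy, scipy, OpenCV 4.12 (cv2) and the standard library are available. Lean on these libraries where they do the work, as an engineer would, in place of code of your own. Each camera call takes 0.05 s, during which the arm holds its last target. There are 200 camera calls.

## Working session

There is one attempt and no reset: what is moved stays moved. The work goes in short steps, Python scripts to look and compute and a tool call to move; the robot and the scene stay as the last step left them, time stands still between calls to the robot, and variables do not carry over. Pictures are saved under pics/ and viewed, at most 10 in all, crops included, and the job is handed in when it is done.

Besides the shell and the picture viewer there is one more tool, called as a command line: name --argument value ..., lists and objects as JSON in quotes. play_rows: Moves the arm, as the interface text tells. Its arguments: {"type":"object","properties":{"deltas":{"type":"array","items":{"type":"object","properties":{"dx":{"type":"number"},"dy":{"type":"number"},"dz":{"type":"number"},"wx":{"type":"number"},"wy":{"type":"number"},"wz":{"type":"number"}}}},"jaw":{"type":"number"}},"required":["deltas"]}

```bash
mkdir -p pics; ls
python3 - <<'E'
from workcell import robot
import cv2,pickle
s=robot.sense();print(s)
for n in("scene","side"):
    f=robot.grab_frame(n);pickle.dump(f,open(n+".pkl","wb"))
    cv2.imwrite(f"pics/{n}0.png",f["frame"][:,:,::-1]);print(n,f["K"],f["R"],f["t"])
E
```

```text
pics
{'time': 0.0, 'q': array([ 1.53021154,  0.50186901, -0.42677373,  1.55145992,  0.22082978,
        1.13830856, -0.21028774]), 'joint_vel': array([ 0.00025122,  0.00162799,  0.00045646, -0.0002853 ,  0.00055924,
        0.00072857,  0.00049887]), 'joint_torque': array([ 7.82104580e-04, -5.66597593e+01, -5.81616059e+00, -2.79112279e+01,
       -6.87165605e-02,  3.10402061e-02,  2.27003329e-04]), 'ee_pos': array([ 0.19416701, -0.61959227,  0.23365942]), 'ee_rot': array([-9.82252126e-04,  9.88481011e-01,  1.51341694e-01, -1.33086758e-04]), 'force': array([-0.84586789, -0.20990722, -0.45116489]), 'torque': array([-0.02252717,  0.01679949, -0.00728008]), 'grip_force': 0.0, 'width': 0.09158684805303478}
scene [[458.10677935   0.         278.74426371]
 [  0.         458.10677935 207.88438555]
 [  0.           0.           1.        ]] [[ 0.70813563  0.70604686  0.00646234]
 [ 0.52945406 -0.52492061 -0.66643586]
 [-0.46714273  0.47534849 -0.74553436]] [-0.35629753 -0.28791887  1.69714231]
side [[469.34886708   0.         278.95213627]
 [  0.         469.34886708 206.19057417]
 [  0.           0.           1.        ]] [[-0.99966719 -0.01925356 -0.01716982]
 [-0.00221688  0.72721844 -0.68640253]
 [ 0.0257019  -0.68613603 -0.7270191 ]] [0.5579612  0.05809812 1.26594236]
```

View pics/scene0.png

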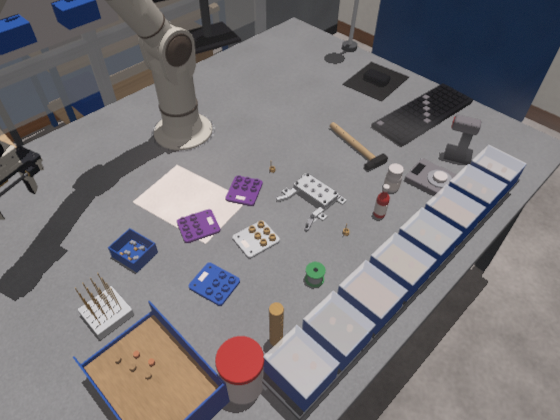

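View pics/side0.png

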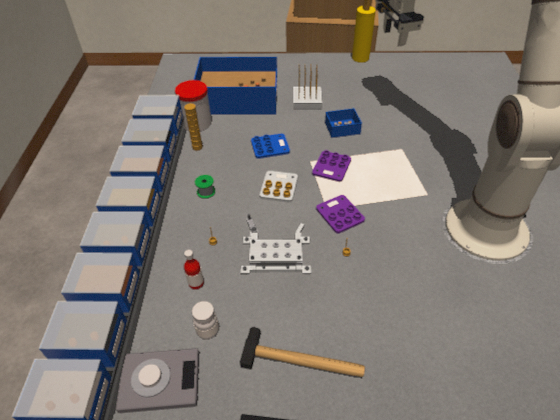

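Scene: the carrier is at about (257,238), the jig at (316,190), and the purple and blue plates are look-alikes. Side: the carrier is at (279,186), the jig at (276,250), and the latch is the left or right arm at the mouth. I'll zoom in on both.

Run:
```python
import cv2,pickle,numpy as np
a=pickle.load(open("side.pkl","rb"))["frame"][160:285,200:360,::-1]
b=pickle.load(open("scene.pkl","rb"))["frame"][150:270,220:360,::-1]
cv2.imwrite("pics/sc.png",cv2.resize(a,None,fx=4.8,fy=4.8,interpolation=cv2.INTER_CUBIC))
cv2.imwrite("pics/bc.png",cv2.resize(b,None,fx=5,fy=5,interpolation=cv2.INTER_CUBIC))
```

```text
(no output)
```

View pics/sc.png

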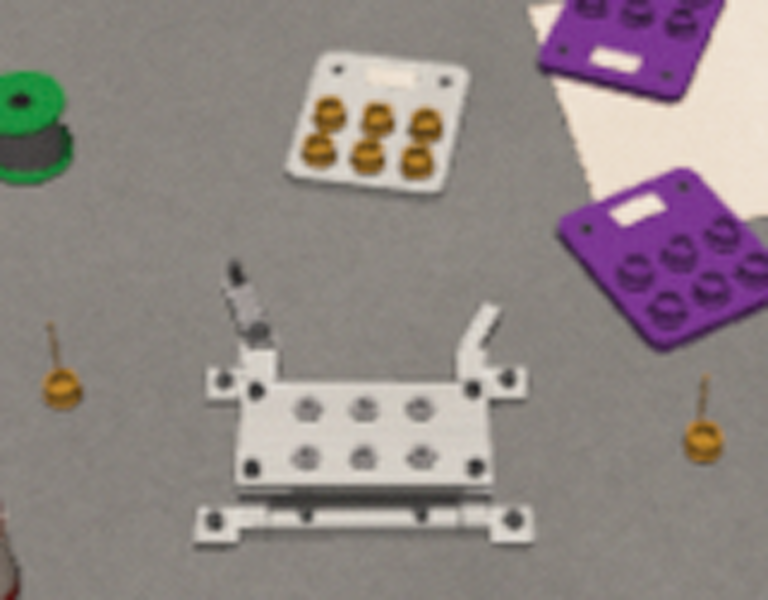

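View pics/bc.png

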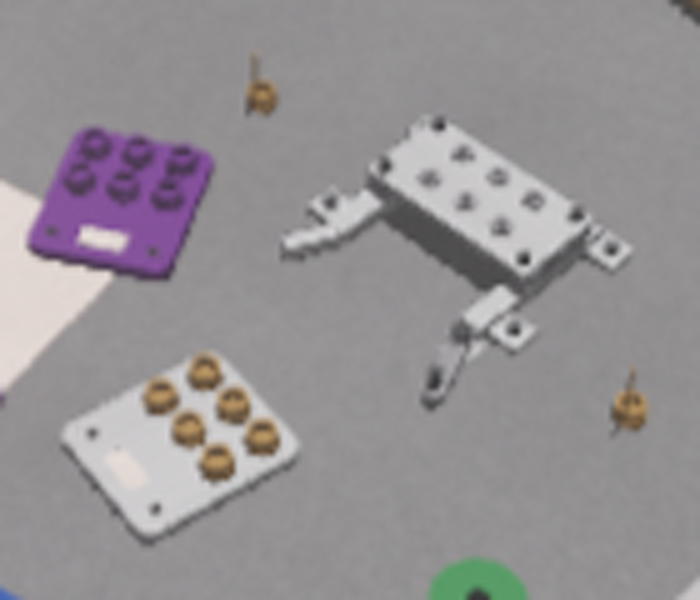

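Both crops show the collars, bushes, latch pivot and pin clearly. I'll fit the poses to them.

```bash
cat > h.py <<'E'
import numpy as np, pickle, cv2
from scipy.optimize import least_squares
def proj(f,X):
    c=f["R"]@np.asarray(X,float).T+np.asarray(f["t"]).reshape(3,1); p=f["K"]@c; return (p[:2]/p[2]).T
def world(p,L):
    L=np.atleast_2d(L); c,s=np.cos(p[2]),np.sin(p[2])
    return np.c_[p[0]+c*L[:,0]-s*L[:,1],p[1]+s*L[:,0]+c*L[:,1],L[:,2]]
def fit(obs,p0):
    fun=lambda p:np.concatenate([(proj(f,world(p,L))-uv).ravel() for f,L,uv in obs])
    r=least_squares(fun,p0,loss="soft_l1"); return r.x,np.sqrt(np.mean(r.fun**2))
def G(z): return np.array([[x,y,z] for x in(.006,.038) for y in(-.03,0,.03)])
def jig2w(p,x,y,z=0): return world(p,[[x,y,z]])[0]
E
python3 - <<'E'
from h import *
S=pickle.load(open("side.pkl","rb"));C=pickle.load(open("scene.pkl","rb"))
s=lambda a:np.array(a)/4.8+[200,160]; c=lambda a:np.array(a)/5+[220,150]
cs=s([(330,107),(378,113),(427,118),(319,145),(367,150),(417,155)])
cc=c([(217,457),(189,425),(160,392),(262,432),(233,400),(205,365)])
js=s([(308,408),(364,408),(421,408),(307,457),(363,457),(421,457)])
jc=c([(502,227),(466,202),(430,178),(534,201),(498,177),(463,153)])
for nm,a,b,z in(("car",cs,cc,.022),("jig",js,jc,.039)):
    for o in([(S,G(z),a)],[(C,G(z),b)],[(S,G(z),a),(C,G(z),b)]):
        p,e=fit(o,[.5,-.1,1.57]);print(nm,p.round(4),round(e,2))
    if nm=="jig": J=p
pv=jig2w(J,-.0645,-.06,.012);print("pivot",pv,proj(S,[pv])*1,s([(258,332)]),proj(C,[pv]),c([(462,330)]))
def r(a):
    P=jig2w(J,-.0645-.043*np.sin(a[0]),-.06+.043*np.cos(a[0]),.0275)
    return np.r_[proj(S,[P])[0]-s((235,266)),proj(C,[P])[0]-c((436,372))]
q=least_squares(r,[1.9]);print("latch",q.x,q.fun)
# other things
def ray(obs,z):
    g=least_squares(lambda X:np.concatenate([proj(f,[[X[0],X[1],z]])[0]-uv for f,uv in obs]),[.5,0]);return g.x.round(3)
print("pin_a",ray([(S,s((703,440))),(C,c((261,97)))],.012),"pin_b",ray([(S,s((62,388))),(C,c((630,410)))],.012))
print("spool",ray([(S,s((20,100))),(C,c((477,590)))],.045))
print("purple corners",[ray([(S,s(u))],.01) for u in((663,350),(558,218),(690,170),(680,102),(540,70))])
E
```

```text
car [ 0.5603 -0.154   1.4064] 0.13
car [ 0.5675 -0.1591  1.4051] 0.18
car [ 0.5627 -0.1557  1.4064] 0.91
jig [0.5634 0.0879 1.5791] 0.11
jig [0.5722 0.0773 1.5821] 0.1
jig [0.5645 0.086  1.5836] 1.36
pivot [0.62531467 0.02231268 0.012     ] [[253.66323731 230.33042001]] [[253.75       229.16666667]] [[312.07304513 215.52016977]] [[312.4 216. ]]
latch [1.93357651] [-0.58656847 -0.04352475  0.1155838  -2.3026067 ]
pin_a [0.385 0.089] pin_b [0.734 0.053]
spool [ 0.775 -0.134]
purple corners [array([0.4  , 0.029]), array([ 0.454, -0.072]), array([ 0.374, -0.112]), array([ 0.376, -0.171]), array([ 0.461, -0.199])]
```

```bash
cat >> h.py <<'E'
from scipy.spatial.transform import Rotation as Ro
import json
def plan(s,pos,yaw,n):
    w,x,y,z=s["ee_rot"]; R=Ro.from_quat([x,y,z,w]); T=Ro.from_euler("zx",[yaw,np.pi])
    rv=(R.inv()*T).as_rotvec(); st=(np.array(pos)-s["ee_pos"])/n; rows=[]
    for i in range(n):
        d=(R*Ro.from_rotvec(rv*i/n)).inv().apply(st)*100
        rows.append(dict(zip(["dx","dy","dz","wx","wy","wz"],[round(float(v),2) for v in d]+[round(float(v),3) for v in rv/n])))
    print(json.dumps(rows))
E
python3 -c "
from h import *
from workcell import robot
plan(robot.sense(),[.56,-.13,.33],1.41,18)"
```

```text
[{"dx": 2.75, "dy": -1.99, "dz": -0.53, "wx": -0.0, "wy": 0.0, "wz": 0.095}, {"dx": 2.55, "dy": -2.24, "dz": -0.53, "wx": -0.0, "wy": 0.0, "wz": 0.095}, {"dx": 2.33, "dy": -2.47, "dz": -0.53, "wx": -0.0, "wy": 0.0, "wz": 0.095}, {"dx": 2.08, "dy": -2.68, "dz": -0.53, "wx": -0.0, "wy": 0.0, "wz": 0.095}, {"dx": 1.82, "dy": -2.87, "dz": -0.53, "wx": -0.0, "wy": 0.0, "wz": 0.095}, {"dx": 1.54, "dy": -3.03, "dz": -0.53, "wx": -0.0, "wy": 0.0, "wz": 0.095}, {"dx": 1.24, "dy": -3.16, "dz": -0.53, "wx": -0.0, "wy": 0.0, "wz": 0.095}, {"dx": 0.93, "dy": -3.26, "dz": -0.53, "wx": -0.0, "wy": 0.0, "wz": 0.095}, {"dx": 0.62, "dy": -3.34, "dz": -0.53, "wx": -0.0, "wy": 0.0, "wz": 0.095}, {"dx": 0.3, "dy": -3.38, "dz": -0.53, "wx": -0.0, "wy": 0.0, "wz": 0.095}, {"dx": -0.02, "dy": -3.4, "dz": -0.53, "wx": -0.0, "wy": 0.0, "wz": 0.095}, {"dx": -0.35, "dy": -3.38, "dz": -0.53, "wx": -0.0, "wy": 0.0, "wz": 0.095}, {"dx": -0.67, "dy": -3.33, "dz": -0.53, "wx": -0.0, "wy": 0.0, "wz": 0.095}, {"dx": -0.98, "dy": -3.25, "dz": -0.53, "wx": -0.0, "wy": 0.0, "wz": 0.095}, {"dx": -1.28, "dy": -3.14, "dz": -0.53, "wx": -0.0, "wy": 0.0, "wz": 0.095}, {"dx": -1.58, "dy": -3.01, "dz": -0.53, "wx": -0.0, "wy": 0.0, "wz": 0.095}, {"dx": -1.86, "dy": -2.84, "dz": -0.53, "wx": -0.0, "wy": 0.0, "wz": 0.095}, {"dx": -2.12, "dy": -2.65, "dz": -0.53, "wx": -0.0, "wy": 0.0, "wz": 0.095}]
```

```bash
sed -i 's/"zx"/"ZX"/' h.py; python3 -c "
from h import *
from workcell import robot
plan(robot.sense(),[.56,-.13,.33],1.41,18)"
```

```text
[{"dx": 2.75, "dy": -1.99, "dz": -0.53, "wx": -0.0, "wy": -0.0, "wz": -0.061}, {"dx": 2.87, "dy": -1.82, "dz": -0.53, "wx": -0.0, "wy": -0.0, "wz": -0.061}, {"dx": 2.98, "dy": -1.64, "dz": -0.53, "wx": -0.0, "wy": -0.0, "wz": -0.061}, {"dx": 3.07, "dy": -1.45, "dz": -0.53, "wx": -0.0, "wy": -0.0, "wz": -0.061}, {"dx": 3.15, "dy": -1.26, "dz": -0.53, "wx": -0.0, "wy": -0.0, "wz": -0.061}, {"dx": 3.23, "dy": -1.06, "dz": -0.53, "wx": -0.0, "wy": -0.0, "wz": -0.061}, {"dx": 3.28, "dy": -0.86, "dz": -0.53, "wx": -0.0, "wy": -0.0, "wz": -0.061}, {"dx": 3.33, "dy": -0.66, "dz": -0.53, "wx": -0.0, "wy": -0.0, "wz": -0.061}, {"dx": 3.37, "dy": -0.45, "dz": -0.53, "wx": -0.0, "wy": -0.0, "wz": -0.061}, {"dx": 3.39, "dy": -0.25, "dz": -0.53, "wx": -0.0, "wy": -0.0, "wz": -0.061}, {"dx": 3.4, "dy": -0.04, "dz": -0.53, "wx": -0.0, "wy": -0.0, "wz": -0.061}, {"dx": 3.39, "dy": 0.17, "dz": -0.53, "wx": -0.0, "wy": -0.0, "wz": -0.061}, {"dx": 3.37, "dy": 0.38, "dz": -0.53, "wx": -0.0, "wy": -0.0, "wz": -0.061}, {"dx": 3.34, "dy": 0.59, "dz": -0.53, "wx": -0.0, "wy": -0.0, "wz": -0.061}, {"dx": 3.3, "dy": 0.79, "dz": -0.53, "wx": -0.0, "wy": -0.0, "wz": -0.061}, {"dx": 3.25, "dy": 0.99, "dz": -0.53, "wx": -0.0, "wy": -0.0, "wz": -0.061}, {"dx": 3.18, "dy": 1.19, "dz": -0.53, "wx": -0.0, "wy": -0.0, "wz": -0.061}, {"dx": 3.1, "dy": 1.38, "dz": -0.53, "wx": -0.0, "wy": -0.0, "wz": -0.061}]
```

play_rows --deltas '[{"dx": 2.75,"dy": -2.0,"dz": -0.53,"wz": -0.061},{"dx": 2.87,"dy": -1.8,"dz": -0.53,"wz": -0.061},{"dx": 3.0,"dy": -1.65,"dz": -0.53,"wz": -0.061},{"dx": 3.05,"dy": -1.45,"dz": -0.53,"wz": -0.061},{"dx": 3.15,"dy": -1.25,"dz": -0.53,"wz": -0.061},{"dx": 3.25,"dy": -1.05,"dz": -0.53,"wz": -0.061},{"dx": 3.3,"dy": -0.85,"dz": -0.53,"wz": -0.061},{"dx": 3.35,"dy": -0.65,"dz": -0.53,"wz": -0.061},{"dx": 3.35,"dy": -0.45,"dz": -0.53,"wz": -0.061},{"dx": 3.4,"dy": -0.25,"dz": -0.53,"wz": -0.061},{"dx": 3.4,"dy": -0.05,"dz": -0.53,"wz": -0.061},{"dx": 3.4,"dy": 0.15,"dz": -0.53,"wz": -0.061}]' --jaw 144

```text
$.deltas[0]: bad value
```

play_rows --deltas '[{"dx": 3.35,"dy": 0.4,"dz": -0.53,"wz": -0.061},{"dx": 3.35,"dy": 0.6,"dz": -0.53,"wz": -0.061},{"dx": 3.3,"dy": 0.8,"dz": -0.53,"wz": -0.061},{"dx": 3.25,"dy": 1.0,"dz": -0.53,"wz": -0.061},{"dx": 3.2,"dy": 1.2,"dz": -0.53,"wz": -0.061},{"dx": 3.1,"dy": 1.4,"dz": -0.53,"wz": -0.061},{},{}]'

```text
$.deltas[0]: bad value
```

Run:
```python
from h import *
from workcell import robot
f=robot.grab_frame("wrist");s=robot.sense();print(s["time"],s["ee_pos"],s["ee_rot"],s["width"],s["q"].round(2))
pickle.dump(f,open("w1.pkl","wb"));cv2.imwrite("pics/w1.png",f["frame"][:,:,::-1]);print(f["K"],f["R"],f["t"])
```

```text
0.15 [ 0.19427236 -0.61972505  0.23391738] [-7.49659202e-04  9.88479209e-01  1.51354833e-01 -7.63323936e-05] 0.09226245987427992 [ 1.53  0.5  -0.43  1.55  0.22  1.14 -0.21]
[[297.82854065   0.         280.18322397]
 [  0.         297.82854065 204.77785071]
 [  0.           0.           1.        ]] [[ 0.29886347 -0.95429362 -0.00207646]
 [-0.92448912 -0.29006757  0.24734726]
 [-0.23664423 -0.07200339 -0.96892467]] [-0.64740003 -0.03116585  0.39031774]
```

View pics/w1.png

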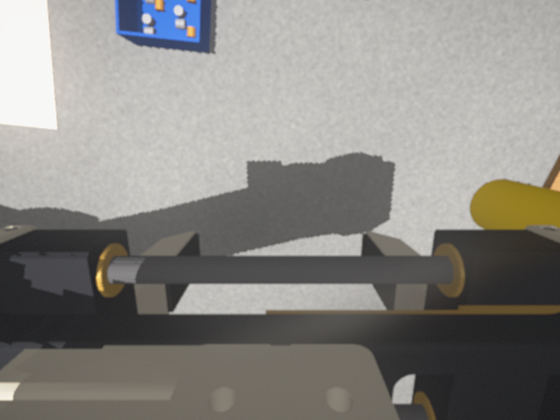

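The empty keys are probably what got refused. The wrist camera looks along tool +x, so I'll stop behind the carrier.

```bash
python3 -c "
from h import *
from workcell import robot
plan(robot.sense(),[.545,-.25,.26],1.41,12)"
```

```text
[{"dx": 3.71, "dy": -2.07, "dz": -0.21, "wx": -0.0, "wy": -0.0, "wz": -0.092}, {"dx": 3.89, "dy": -1.72, "dz": -0.21, "wx": -0.0, "wy": -0.0, "wz": -0.092}, {"dx": 4.03, "dy": -1.35, "dz": -0.21, "wx": -0.0, "wy": -0.0, "wz": -0.092}, {"dx": 4.13, "dy": -0.97, "dz": -0.22, "wx": -0.0, "wy": -0.0, "wz": -0.092}, {"dx": 4.21, "dy": -0.59, "dz": -0.22, "wx": -0.0, "wy": -0.0, "wz": -0.092}, {"dx": 4.24, "dy": -0.2, "dz": -0.22, "wx": -0.0, "wy": -0.0, "wz": -0.092}, {"dx": 4.24, "dy": 0.19, "dz": -0.22, "wx": -0.0, "wy": -0.0, "wz": -0.092}, {"dx": 4.21, "dy": 0.58, "dz": -0.22, "wx": -0.0, "wy": -0.0, "wz": -0.092}, {"dx": 4.14, "dy": 0.97, "dz": -0.22, "wx": -0.0, "wy": -0.0, "wz": -0.092}, {"dx": 4.03, "dy": 1.34, "dz": -0.22, "wx": -0.0, "wy": -0.0, "wz": -0.092}, {"dx": 3.89, "dy": 1.71, "dz": -0.22, "wx": -0.0, "wy": -0.0, "wz": -0.092}, {"dx": 3.71, "dy": 2.06, "dz": -0.22, "wx": -0.0, "wy": -0.0, "wz": -0.092}]
```

play_rows --deltas '[{"dx": 3.5,"dy": -1.9,"dz": -0.2,"wx": 0,"wy": 0,"wz": -0.092},{"dx": 3.6,"dy": -1.6,"dz": -0.2,"wx": 0,"wy": 0,"wz": -0.092},{"dx": 3.75,"dy": -1.25,"dz": -0.2,"wx": 0,"wy": 0,"wz": -0.092},{"dx": 3.85,"dy": -0.9,"dz": -0.2,"wx": 0,"wy": 0,"wz": -0.092},{"dx": 3.9,"dy": -0.55,"dz": -0.2,"wx": 0,"wy": 0,"wz": -0.092},{"dx": 3.95,"dy": -0.2,"dz": -0.2,"wx": 0,"wy": 0,"wz": -0.092},{"dx": 3.95,"dy": 0.2,"dz": -0.2,"wx": 0,"wy": 0,"wz": -0.092},{"dx": 3.9,"dy": 0.55,"dz": -0.2,"wx": 0,"wy": 0,"wz": -0.092},{"dx": 3.85,"dy": 0.9,"dz": -0.2,"wx": 0,"wy": 0,"wz": -0.092},{"dx": 3.75,"dy": 1.25,"dz": -0.2,"wx": 0,"wy": 0,"wz": -0.092},{"dx": 3.6,"dy": 1.6,"dz": -0.2,"wx": 0,"wy": 0,"wz": -0.092},{"dx": 3.5,"dy": 1.9,"dz": -0.2,"wx": 0,"wy": 0,"wz": -0.092}]' --jaw 144

```text
time: 1.15
ee_pos: [0.5224, -0.2754, 0.2588]
ee_rot: [0.0, 0.761, 0.649, -0.0]
force: [1.2, -0.3, 0.4]
width: 0.0397
grip_force: 0.0
```

play_rows --deltas '[{"dx": 1.0,"dy": 0.5,"dz": 0,"wx": 0,"wy": 0,"wz": 0},{"dx": 1.0,"dy": 0.5,"dz": 0,"wx": 0,"wy": 0,"wz": 0},{"dx": 0,"dy": 0,"dz": 0,"wx": 0,"wy": 0,"wz": 0},{"dx": 0,"dy": 0,"dz": 0,"wx": 0,"wy": 0,"wz": 0}]'

```text
time: 1.48
ee_pos: [0.5341, -0.2593, 0.2583]
ee_rot: [-0.0, 0.763, 0.647, -0.001]
force: [-0.6, -0.1, 0.1]
width: 0.0401
grip_force: 0.0
```

```bash
cat > snap.py <<'E'
from h import *
import sys
from workcell import robot
n=sys.argv[1];f=robot.grab_frame(sys.argv[2] if len(sys.argv)>2 else "wrist");s=robot.sense();print(s["time"],s["ee_pos"].round(4),s["ee_rot"].round(4),s["width"],s["force"].round(2))
pickle.dump(f,open(n+".pkl","wb"));cv2.imwrite(f"pics/{n}.png",cv2.resize(f["frame"][:,:,::-1],(800,600),interpolation=cv2.INTER_CUBIC))
E
python3 snap.py w2
```

```text
1.5333 [ 0.5336 -0.2603  0.2583] [-2.000e-04  7.632e-01  6.462e-01 -8.000e-04] 0.03957719343997014 [-0.85 -0.2   0.29]
```

View pics/w2.png

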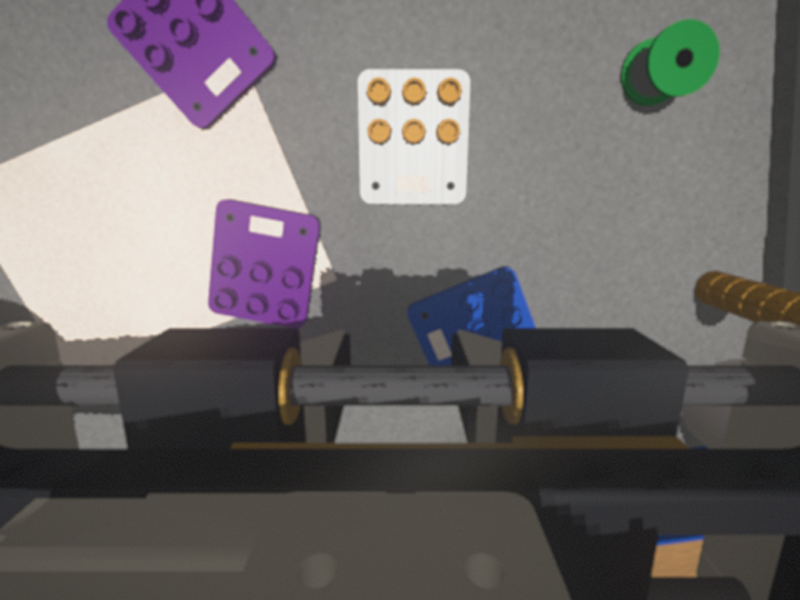

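The wrist view shows the carrier at (358–469, 69–204) in the enlarged picture, with its label end toward me. A blue plate sits about 50 mm behind it. I'll fit the carrier automatically, then advance to see the jig.

```bash
cat >> h.py <<'E'
def inv(f,uv,z):
    d=f["R"].T@np.linalg.solve(f["K"],[uv[0],uv[1],1]); o=-f["R"].T@np.asarray(f["t"]).ravel(); return (o+d*(z-o[2])/d[2])
def carrier(f,p0):
    """outline fit of the plate's top face, seeded by a rough pose"""
    im=f["frame"].astype(int); g=cv2.cvtColor(f["frame"],cv2.COLOR_RGB2HSV)
    m=np.zeros(im.shape[:2],np.uint8)
    roi=proj(f,world(p0,[[a*.066,b*.058,.01] for a,b in((1,1),(1,-1),(-1,-1),(-1,1))]))
    cv2.fillPoly(m,[roi.astype(np.int32)],1)
    w=((im.min(2)>165)|((g[...,1]>110)&(g[...,2]>90)&(g[...,0]<30)))&(m>0)
    w=cv2.morphologyEx(w.astype(np.uint8),cv2.MORPH_CLOSE,np.ones((7,7)))
    cs,_=cv2.findContours(w,cv2.RETR_EXTERNAL,cv2.CHAIN_APPROX_NONE); c=max(cs,key=cv2.contourArea)[:,0,:]
    X=np.array([inv(f,u,.01)[:2] for u in c]).astype(np.float32)
    (x,y),(a,b),t=cv2.minAreaRect(X*1000)
    t=np.radians(t); 
    if a<b: t+=np.pi/2; a,b=b,a
    t=p0[2]+(t-p0[2]+np.pi/2)%np.pi-np.pi/2
    return np.array([x/1000,y/1000,t]),(a,b)
E
python3 - <<'E'
from h import *
f=pickle.load(open("w2.pkl","rb"))
uv=(np.array([(448,131),(413,131),(379,131),(450,90),(414,90),(378,90)])+.5)/800*560-.5
p,e=fit([(f,G(.022),uv)],[.56,-.155,1.4]);print(p,e)
print(carrier(f,p))
from workcell import robot
plan(robot.sense(),[.56,-.13,.28],1.5,5)
E
```

```text
[ 0.56136736 -0.15678135  1.40373299] 0.22005223870387125
(array([ 0.56148877, -0.15574788,  1.40628954]), (112.21143341064453, 98.08036041259766))
[{"dx": 2.66, "dy": 0.09, "dz": -0.44, "wx": -0.0, "wy": 0.0, "wz": -0.019}, {"dx": 2.66, "dy": 0.14, "dz": -0.44, "wx": -0.0, "wy": 0.0, "wz": -0.019}, {"dx": 2.65, "dy": 0.19, "dz": -0.44, "wx": -0.0, "wy": 0.0, "wz": -0.019}, {"dx": 2.65, "dy": 0.24, "dz": -0.44, "wx": -0.0, "wy": 0.0, "wz": -0.019}, {"dx": 2.64, "dy": 0.29, "dz": -0.44, "wx": -0.0, "wy": 0.0, "wz": -0.019}]
```

Carrier pose: (0.5614, -0.156, 1.406), with both fits agreeing.

play_rows --deltas '[{"dx": 2.65,"dy": 0.1,"dz": -0.44,"wx": 0,"wy": 0,"wz": -0.019},{"dx": 2.65,"dy": 0.15,"dz": -0.44,"wx": 0,"wy": 0,"wz": -0.019},{"dx": 2.65,"dy": 0.2,"dz": -0.44,"wx": 0,"wy": 0,"wz": -0.019},{"dx": 2.65,"dy": 0.25,"dz": -0.44,"wx": 0,"wy": 0,"wz": -0.019},{"dx": 2.65,"dy": 0.3,"dz": -0.44,"wx": 0,"wy": 0,"wz": -0.019},{"dx": 0,"dy": 0,"dz": 0,"wx": 0,"wy": 0,"wz": 0},{"dx": 0,"dy": 0,"dz": 0,"wx": 0,"wy": 0,"wz": 0}]'

```text
time: 2.12
ee_pos: [0.561, -0.1285, 0.2812]
ee_rot: [0.001, 0.731, 0.683, -0.0]
force: [0.5, -2.0, -0.9]
width: 0.0399
grip_force: 0.0
```

```bash
python3 snap.py w3
```

```text
2.1667 [ 0.5606 -0.1302  0.2807] [ 4.000e-04  7.315e-01  6.818e-01 -7.000e-04] 0.03978221287308545 [ 0.16 -0.61 -0.18]
```

View pics/w3.png

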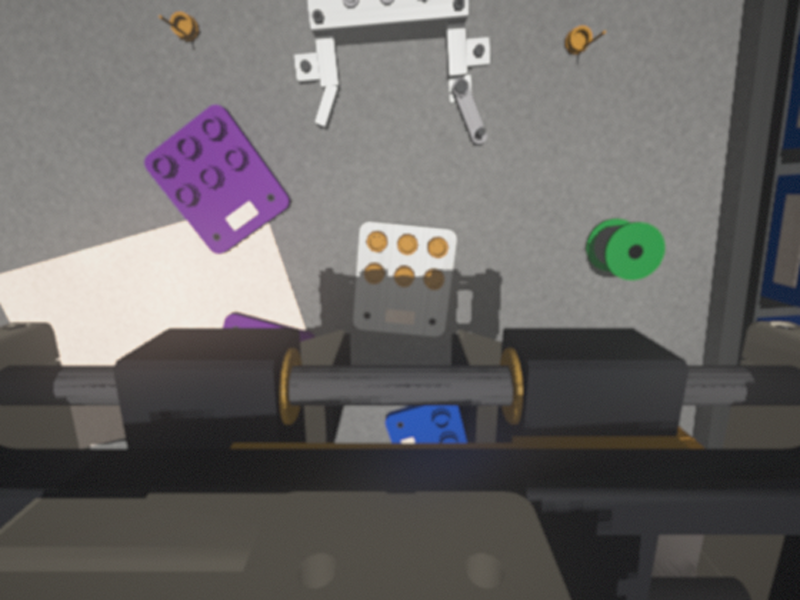

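The jig mouth is at the top of the view: the rails at (328,60) and (457,55), the latch pivot at (461,87) and the pin at (480,134). I'll go further forward for a precise jig fit.

play_rows --deltas '[{"dx": 2.5,"dy": 0.15,"dz": 0.4,"wx": 0,"wy": 0,"wz": -0.02},{"dx": 2.5,"dy": 0.2,"dz": 0.4,"wx": 0,"wy": 0,"wz": -0.02},{"dx": 2.5,"dy": 0.2,"dz": 0.4,"wx": 0,"wy": 0,"wz": -0.02},{"dx": 2.5,"dy": 0.2,"dz": 0.4,"wx": 0,"wy": 0,"wz": -0.02},{"dx": 0,"dy": 0,"dz": 0,"wx": 0,"wy": 0,"wz": 0},{"dx": 0,"dy": 0,"dz": 0,"wx": 0,"wy": 0,"wz": 0}]'

```text
time: 2.67
ee_pos: [0.5721, -0.0296, 0.2642]
ee_rot: [-0.0, 0.703, 0.711, -0.001]
force: [-0.3, -1.0, 0.6]
width: 0.0399
grip_force: 0.0
```

```bash
python3 snap.py w4; python3 -c "
import cv2,pickle
f=pickle.load(open('w4.pkl','rb'))['frame'][0:180,160:400,::-1]
cv2.imwrite('pics/w4c.png',cv2.resize(f,(800,600),interpolation=cv2.INTER_CUBIC))"
```

```text
2.7167 [ 0.5723 -0.0311  0.2642] [ 1.000e-04  7.039e-01  7.103e-01 -8.000e-04] 0.03995573387830691 [-0.51 -0.15  0.15]
```

View pics/w4c.png

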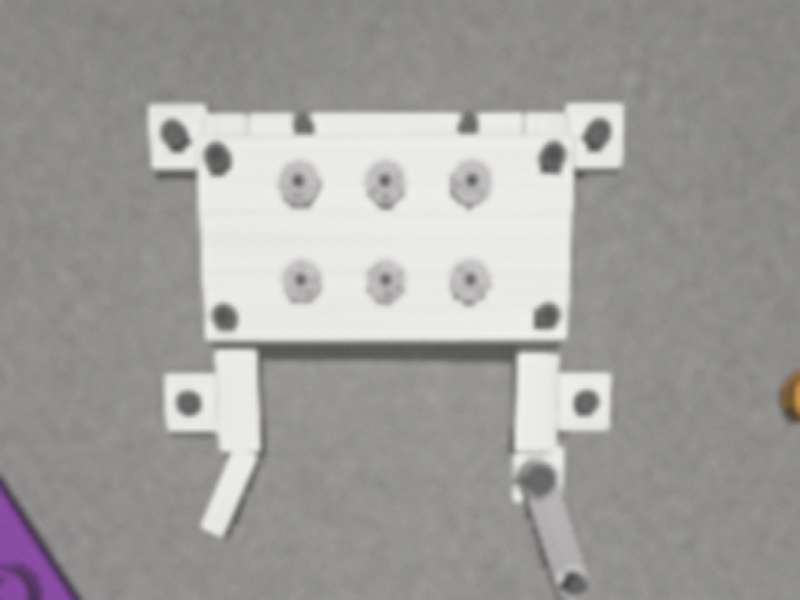

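The crop shows the bushes at (301..470, 280) and (299..472, 181), the bridge's front edge at v=341, the rail ends at (260,452) and (517,450), the pivot at (537,478) and the pin at (572,580).

Run:
```python
from h import *
f=pickle.load(open("w4.pkl","rb"))
c=lambda a:(np.array(a,float)+.5)/(10/3)-.5+[160,0]
B=c([(470,280),(385,280),(301,280),(472,181),(385,181),(299,181)])
L=np.array([[-.054,-.05,.014],[-.054,.05,.014],[-.0645,-.06,.0125]]);U=c([(517,450),(260,452),(537,477)])
for o in([(f,G(.039),B)],[(f,L,U)],[(f,G(.039),B),(f,L,U)]):
    p,e=fit(o,[.564,.086,1.58]);print(p.round(4),e)
J=p
for q in((206,341),(566,341),(573,134),(197,134)):
    P=inv(f,c(q),.033);d=Ro.from_euler("z",-J[2]).apply(P-[J[0],J[1],0]);print(d.round(4))
for q,z in(((572,580),.0275),((537,478),.0125),((188,403),.008),((586,403),.008)):
    P=inv(f,c(q),z);d=Ro.from_euler("z",-J[2]).apply(P-[J[0],J[1],0]);print(d.round(4))
cp=[.5614,-.156,1.406]
d=Ro.from_euler("z",-J[2]).apply(np.array([cp[0],cp[1],0])-[J[0],J[1],0]);print("carrier in jig",d.round(4),cp[2]-J[2])
np.save("J.npy",J)
```

```text
[0.5644 0.0834 1.5806] 0.0714076986025555
[0.5642 0.0839 1.5883] 0.3701399301671492
[0.5645 0.0835 1.585 ] 0.2906754856587791
[-0.0139  0.0658  0.033 ]
[-0.0144 -0.0656  0.033 ]
[ 0.0539 -0.0654  0.033 ]
[0.0544 0.0654 0.033 ]
[-0.1028 -0.0721  0.0275]
[-0.0643 -0.0592  0.0125]
[-0.035   0.0788  0.008 ]
[-0.0355 -0.0782  0.008 ]
carrier in jig [-0.2395  0.0065  0.    ] -0.17898164673755979
```

Run:
```python
from h import *
f=pickle.load(open("w2.pkl","rb"))
cp=np.array([.5614,-.156,1.406])
for q in((408,305),(510,266),(535,325)):
    P=inv(f,(np.array(q)+.5)*.7-.5,.01);print("blue in carrier",Ro.from_euler("z",-cp[2]).apply(P-[cp[0],cp[1],0]).round(4))
from workcell import robot
print(world(cp,[[-.078,0,.05]]))
plan(robot.sense(),world(cp,[[-.078,0,.05]])[0],1.406,10)
```

```text
blue in carrier [-0.1532  0.0036  0.01  ]
blue in carrier [-0.1145 -0.0934  0.01  ]
blue in carrier [-0.1736 -0.1218  0.01  ]
[[ 0.54860399 -0.23294324  0.05      ]]
[{"dx": -2.01, "dy": -0.25, "dz": 2.14, "wx": -0.0, "wy": 0.0, "wz": 0.017}, {"dx": -2.02, "dy": -0.22, "dz": 2.14, "wx": -0.0, "wy": 0.0, "wz": 0.017}, {"dx": -2.02, "dy": -0.18, "dz": 2.14, "wx": -0.0, "wy": 0.0, "wz": 0.017}, {"dx": -2.02, "dy": -0.15, "dz": 2.14, "wx": -0.0, "wy": 0.0, "wz": 0.017}, {"dx": -2.03, "dy": -0.11, "dz": 2.14, "wx": -0.0, "wy": 0.0, "wz": 0.017}, {"dx": -2.03, "dy": -0.08, "dz": 2.14, "wx": -0.0, "wy": 0.0, "wz": 0.017}, {"dx": -2.03, "dy": -0.04, "dz": 2.14, "wx": -0.0, "wy": 0.0, "wz": 0.017}, {"dx": -2.03, "dy": -0.01, "dz": 2.14, "wx": -0.0, "wy": 0.0, "wz": 0.017}, {"dx": -2.03, "dy": 0.03, "dz": 2.14, "wx": -0.0, "wy": 0.0, "wz": 0.017}, {"dx": -2.03, "dy": 0.06, "dz": 2.14, "wx": -0.0, "wy": 0.0, "wz": 0.017}]
```

play_rows --deltas '[{"dx": -2.5,"dy": -0.25,"dz": 1.8,"wx": 0,"wy": 0,"wz": 0.017},{"dx": -2.5,"dy": -0.2,"dz": 1.8,"wx": 0,"wy": 0,"wz": 0.017},{"dx": -2.5,"dy": -0.2,"dz": 1.8,"wx": 0,"wy": 0,"wz": 0.017},{"dx": -2.5,"dy": -0.15,"dz": 1.8,"wx": 0,"wy": 0,"wz": 0.017},{"dx": -2.5,"dy": -0.1,"dz": 1.8,"wx": 0,"wy": 0,"wz": 0.017},{"dx": -2.5,"dy": -0.05,"dz": 1.8,"wx": 0,"wy": 0,"wz": 0.017},{"dx": -2.5,"dy": 0,"dz": 1.8,"wx": 0,"wy": 0,"wz": 0.017},{"dx": -2.7,"dy": 0,"dz": 2.0,"wx": 0,"wy": 0,"wz": 0.017},{"dx": 0,"dy": 0,"dz": 3.0,"wx": 0,"wy": 0,"wz": 0.017},{"dx": 0,"dy": 0,"dz": 3.0,"wx": 0,"wy": 0,"wz": 0.017},{"dx": 0,"dy": 0,"dz": 0,"wx": 0,"wy": 0,"wz": 0},{"dx": 0,"dy": 0,"dz": 0,"wx": 0,"wy": 0,"wz": 0}]'

```text
time: 3.72
ee_pos: [0.551, -0.2319, 0.0573]
ee_rot: [-0.002, 0.762, 0.648, -0.001]
force: [0.1, 0.5, 0.8]
width: 0.0398
grip_force: 0.0
```

Run:
```python
from h import *
from workcell import robot
s=robot.sense();print(s["ee_pos"],s["time"])
cp=np.array([.5614,-.156,1.406])
plan(s,world(cp,[[-.078,0,.012]])[0],1.406,3)
```

```text
[ 0.55099125 -0.23190913  0.05726155] 3.7167
[{"dx": -0.05, "dy": -0.07, "dz": 1.51, "wx": -0.001, "wy": -0.0, "wz": 0.001}, {"dx": -0.05, "dy": -0.07, "dz": 1.51, "wx": -0.001, "wy": -0.0, "wz": 0.001}, {"dx": -0.05, "dy": -0.07, "dz": 1.51, "wx": -0.001, "wy": -0.0, "wz": 0.001}]
```

play_rows --deltas '[{"dx": -0.05,"dy": -0.07,"dz": 1.5,"wx": 0,"wy": 0,"wz": 0},{"dx": -0.05,"dy": -0.07,"dz": 1.5,"wx": 0,"wy": 0,"wz": 0},{"dx": -0.05,"dy": -0.07,"dz": 1.5,"wx": 0,"wy": 0,"wz": 0},{"dx": 0,"dy": 0,"dz": 0,"wx": 0,"wy": 0,"wz": 0},{"dx": 0,"dy": 0,"dz": 0,"wx": 0,"wy": 0,"wz": 0}]'

```text
time: 4.13
ee_pos: [0.5501, -0.2309, 0.0128]
ee_rot: [-0.001, 0.761, 0.649, -0.001]
force: [-0.4, 0.6, -0.1]
width: 0.0401
grip_force: 0.0
```

play_rows --deltas '[{"dx": 0.3,"dy": 0,"dz": 0,"wx": 0,"wy": 0,"wz": 0},{"dx": 0.3,"dy": 0,"dz": 0,"wx": 0,"wy": 0,"wz": 0},{"dx": 0.2,"dy": 0,"dz": 0,"wx": 0,"wy": 0,"wz": 0},{"dx": 0.2,"dy": 0,"dz": 0,"wx": 0,"wy": 0,"wz": 0},{"dx": 0.2,"dy": 0,"dz": 0,"wx": 0,"wy": 0,"wz": 0},{"dx": 0.2,"dy": 0,"dz": 0,"wx": 0,"wy": 0,"wz": 0},{"dx": 0,"dy": 0,"dz": 0,"wx": 0,"wy": 0,"wz": 0},{"dx": 0,"dy": 0,"dz": 0,"wx": 0,"wy": 0,"wz": 0}]'

```text
time: 4.8
ee_pos: [0.5536, -0.2177, 0.0141]
ee_rot: [0.0, 0.761, 0.649, 0.0]
force: [0.6, -3.6, 0.9]
width: 0.0401
grip_force: 1.3
```

```bash
python3 snap.py w5
```

```text
4.85 [ 0.5535 -0.2176  0.014 ] [3.000e-04 7.607e-01 6.491e-01 1.000e-04] 0.040021633110938794 [-0.23 -3.22  2.48]
```

View pics/w5.png

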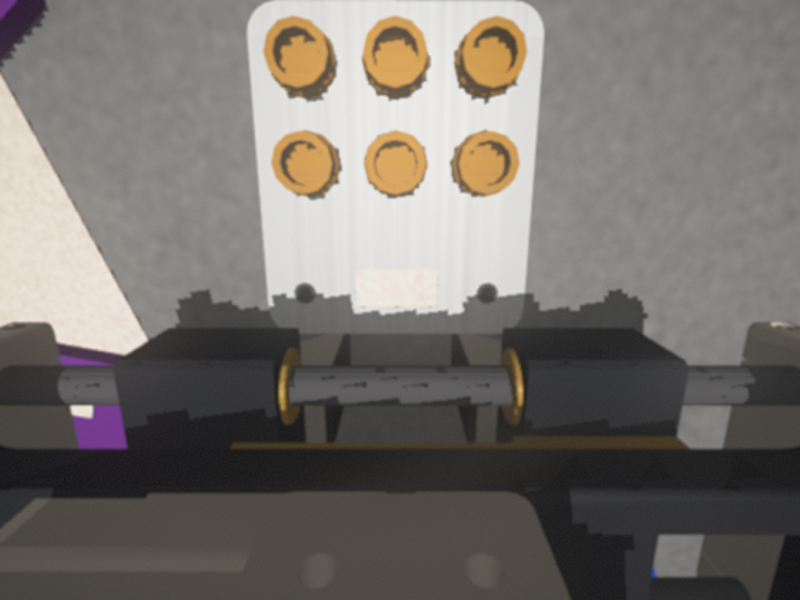

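The fingertips are in contact (about 3 N) and the carrier is square in front of the fingers: collar tops at (299,53), (396,54), (492,52), (305,162), (396,162) and (486,162). From here on I'll track it numerically from the collars' colour.

```bash
cat >> h.py <<'E'
def collars(f,p0,z0=.010,z1=.022):
    """carrier pose from the centroids of the visible brass blobs vs projected cylinder silhouettes"""
    g=cv2.cvtColor(f["frame"],cv2.COLOR_RGB2HSV); m=((g[...,0]>7)&(g[...,0]<26)&(g[...,1]>110)&(g[...,2]>40)).astype(np.uint8)
    m=cv2.morphologyEx(m,cv2.MORPH_CLOSE,np.ones((5,5)))
    cnt,_=cv2.findContours(m,cv2.RETR_EXTERNAL,cv2.CHAIN_APPROX_NONE)
    cnt=[cv2.convexHull(c) for c in cnt if cv2.contourArea(c)>60]
    th=np.linspace(0,2*np.pi,40)[:-1]
    def cen(c): M=cv2.moments(c); return np.array([M["m10"],M["m01"]])/M["m00"],M["m00"]
    def sil(p,xy):
        X=np.vstack([np.c_[xy[0]+.011*np.cos(th),xy[1]+.011*np.sin(th),0*th+z] for z in(z0,z1)])
        return cen(cv2.convexHull(proj(f,world(p,X)).astype(np.float32)))
    p=np.array(p0,float); ob=[cen(c) for c in cnt]
    for k in range(3):
        pr=[]
        for xy in G(0)[:,:2]:
            c,a=sil(p,xy); h,w=m.shape
            best=min(ob,key=lambda o:np.hypot(*(o[0]-c))) if ob else None
            if best is not None and np.hypot(*(best[0]-c))<.9*np.sqrt(a) and .75<best[1]/a<1.3: pr.append((xy,best[0]))
        r=least_squares(lambda q:np.concatenate([sil(q,xy)[0]-b for xy,b in pr]),p,loss="soft_l1",x_scale=[.01,.01,.1],diff_step=1e-4); p=r.x
    return p,len(pr),np.sqrt(np.mean(r.fun**2))
def injig(p):
    J=[.5644,.0834,1.581]; d=Ro.from_euler("z",-J[2]).apply([p[0]-J[0],p[1]-J[1],0]); return np.array([d[0],d[1],p[2]-J[2]])
E
python3 - <<'E'
from h import *
f=pickle.load(open("w5.pkl","rb"))
uv=(np.array([(492,52),(396,54),(299,53),(486,162),(396,162),(305,162)])+.5)*.7-.5
uv=uv[[3,4,5,0,1,2]]
p,e=fit([(f,G(.022),uv)],[.562,-.153,1.406]);print(p,e)
p,n,e=collars(f,p);print(p,n,e,injig(p))
f2=pickle.load(open("w2.pkl","rb"));print(collars(f2,[.5614,-.156,1.406]))
tcp=np.array([.5535,-.2176]);print("tcp in carrier",Ro.from_euler("z",-p[2]).apply([tcp[0]-p[0],tcp[1]-p[1],0]))
E
```

```text
[ 0.5622847  -0.14997914  1.41470718] 1.208796170025854
[ 0.56188852 -0.15000688  1.41100634] 6 0.3994319717028208 [-0.2333691   0.00489291 -0.16999366]Traceback (most recent call last):
  File "<stdin>", line 7, in <module>
  File "h.py", line 57, in collars
    r=least_squares(lambda q:np.concatenate([sil(q,xy)[0]-b for xy,b in pr]),p,loss="soft_l1",x_scale=[.01,.01,.1],diff_step=1e-4); p=r.x
    return func(*args, **kwargs)
    vector_fun = VectorFunction(
        fun_wrapped,
    ...<6 lines>...
        workers=workers
    )
    self._update_fun()
    ~~~~~~~~~~~~~~~~^^
    self.f = self.fun_wrapped(xp_copy(self.x))
             ~~~~~~~~~~~~~~~~^^^^^^^^^^^^^^^^^
    return np.atleast_1d(self.fun(x))
                         ~~~~~~~~^^^
    return self.f(x, *self.args, **self.kwargs)
           ~~~~~~^^^^^^^^^^^^^^^^^^^^^^^^^^^^^^
  File "h.py", line 57, in <lambda>
    r=least_squares(lambda q:np.concatenate([sil(q,xy)[0]-b for xy,b in pr]),p,loss="soft_l1",x_scale=[.01,.01,.1],diff_step=1e-4); p=r.x
                             ~~~~~~~~~~~~~~^^^^^^^^^^^^^^^^^^^^^^^^^^^^^^^^^
ValueError: need at least one array to concatenate
```

```bash
cat >> h.py <<'E'
def push(s,c0,c1,off,n,zt):
    """rows moving TCP so that a carrier stuck to it goes from jig pose c0 to c1 (x,y,yaw lists per row)"""
    J=[.5644,.0834,1.581]; w,x,y,z=s["ee_rot"]; R0=Ro.from_quat([x,y,z,w]); yaw=2*np.arctan2(y,x)
    T=lambda c:world([*world(J,[[c[0],c[1],0]])[0][:2],c[2]+J[2]],[[off[0],off[1],0]])[0]
    path=[c0]+c1; rows=[]; 
    for i in range(len(c1)):
        a,b=path[i],path[i+1]; h=a[2]+J[2]
        d=(T(b)-T(a))[:2]; dx=d@[np.cos(h),np.sin(h)]; dy=d@[np.sin(h),-np.cos(h)]
        rows.append({"dx":round(dx*100,2),"dy":round(dy*100,2),"dz":round((s["ee_pos"][2]-zt)*100/len(c1),2),"wx":0,"wy":0,"wz":round(a[2]-b[2],4)})
    print(json.dumps(rows))
E
python3 - <<'E'
from h import *
from workcell import robot
c0=[-.2334,.0049,-.170];R=.34;n=15
c=[[c0[0]+R*(np.sin(c0[2]*(1-t))-np.sin(c0[2])),c0[1]-R*(np.cos(c0[2]*(1-t))-np.cos(c0[2])),c0[2]*(1-t)] for t in np.arange(1,n+1)/n]
print(c[-1]);push(robot.sense(),c0,c,(-.0685,-.0025),n,.012)
E
```

```text
[np.float64(-0.17587800131722134), np.float64(-1.179250749341887e-06), np.float64(-0.0)]
[{"dx": 0.39, "dy": 0.08, "dz": 0.01, "wx": 0, "wy": 0, "wz": -0.0113}, {"dx": 0.39, "dy": 0.08, "dz": 0.01, "wx": 0, "wy": 0, "wz": -0.0113}, {"dx": 0.39, "dy": 0.08, "dz": 0.01, "wx": 0, "wy": 0, "wz": -0.0113}, {"dx": 0.39, "dy": 0.08, "dz": 0.01, "wx": 0, "wy": 0, "wz": -0.0113}, {"dx": 0.39, "dy": 0.08, "dz": 0.01, "wx": 0, "wy": 0, "wz": -0.0113}, {"dx": 0.39, "dy": 0.08, "dz": 0.01, "wx": 0, "wy": 0, "wz": -0.0113}, {"dx": 0.39, "dy": 0.08, "dz": 0.01, "wx": 0, "wy": 0, "wz": -0.0113}, {"dx": 0.39, "dy": 0.08, "dz": 0.01, "wx": 0, "wy": 0, "wz": -0.0113}, {"dx": 0.39, "dy": 0.08, "dz": 0.01, "wx": 0, "wy": 0, "wz": -0.0113}, {"dx": 0.39, "dy": 0.08, "dz": 0.01, "wx": 0, "wy": 0, "wz": -0.0113}, {"dx": 0.39, "dy": 0.08, "dz": 0.01, "wx": 0, "wy": 0, "wz": -0.0113}, {"dx": 0.39, "dy": 0.08, "dz": 0.01, "wx": 0, "wy": 0, "wz": -0.0113}, {"dx": 0.39, "dy": 0.08, "dz": 0.01, "wx": 0, "wy": 0, "wz": -0.0113}, {"dx": 0.39, "dy": 0.08, "dz": 0.01, "wx": 0, "wy": 0, "wz": -0.0113}, {"dx": 0.39, "dy": 0.08, "dz": 0.01, "wx": 0, "wy": 0, "wz": -0.0113}]
```

play_rows --deltas '[{"dx": 0.39,"dy": 0.08,"dz": 0.01,"wx": 0,"wy": 0,"wz": -0.0113},{"dx": 0.39,"dy": 0.08,"dz": 0.01,"wx": 0,"wy": 0,"wz": -0.0113},{"dx": 0.39,"dy": 0.08,"dz": 0.01,"wx": 0,"wy": 0,"wz": -0.0113},{"dx": 0.39,"dy": 0.08,"dz": 0.01,"wx": 0,"wy": 0,"wz": -0.0113},{"dx": 0.39,"dy": 0.08,"dz": 0.01,"wx": 0,"wy": 0,"wz": -0.0113},{"dx": 0.39,"dy": 0.08,"dz": 0.01,"wx": 0,"wy": 0,"wz": -0.0113},{"dx": 0.39,"dy": 0.08,"dz": 0.01,"wx": 0,"wy": 0,"wz": -0.0113},{"dx": 0.39,"dy": 0.08,"dz": 0.01,"wx": 0,"wy": 0,"wz": -0.0113},{"dx": 0,"dy": 0,"dz": 0,"wx": 0,"wy": 0,"wz": 0},{"dx": 0,"dy": 0,"dz": 0,"wx": 0,"wy": 0,"wz": 0}]'

```text
time: 5.68
ee_pos: [0.5632, -0.1855, 0.0127]
ee_rot: [-0.001, 0.73, 0.683, 0.001]
force: [-0.8, 0.2, -0.2]
width: 0.0398
grip_force: 0.0
```

```bash
cat > chk.py <<'E'
from h import *
import sys
from workcell import robot
f=robot.grab_frame("wrist");s=robot.sense()
yaw=2*np.arctan2(s["ee_rot"][2],s["ee_rot"][1])
p0=world([*s["ee_pos"][:2],yaw],[[.068,.002,0]])[0]
p,n,e=collars(f,[p0[0],p0[1],yaw]);pickle.dump(f,open("last.pkl","wb"))
d=Ro.from_euler("z",-p[2]).apply([s["ee_pos"][0]-p[0],s["ee_pos"][1]-p[1],0])
print("t",round(s["time"],2),"tcp",s["ee_pos"].round(4),"toolyaw jig",round(yaw-1.581,4),"F",s["force"].round(1))
print("carrier in jig",injig(p).round(4),"n",n,"err",round(e,2),"tcp in carrier",d[:2].round(4))
E
python3 chk.py
```

```text
t 5.73 tcp [ 0.563  -0.1858  0.0126] toolyaw jig -0.0769 F [ 0.3 -0.1 -0.8]
carrier in jig [-0.2006  0.0007 -0.0747] n 5 err 0.44 tcp in carrier [-0.0686 -0.0017]
```

play_rows --deltas '[{"dx": 0.39,"dy": 0.08,"dz": 0.01,"wx": 0,"wy": 0,"wz": -0.0108},{"dx": 0.39,"dy": 0.08,"dz": 0.01,"wx": 0,"wy": 0,"wz": -0.0108},{"dx": 0.39,"dy": 0.08,"dz": 0.01,"wx": 0,"wy": 0,"wz": -0.0108},{"dx": 0.39,"dy": 0.08,"dz": 0,"wx": 0,"wy": 0,"wz": -0.0108},{"dx": 0.39,"dy": 0.08,"dz": 0,"wx": 0,"wy": 0,"wz": -0.0108},{"dx": 0.39,"dy": 0.08,"dz": 0,"wx": 0,"wy": 0,"wz": -0.0108},{"dx": 0.39,"dy": 0.08,"dz": 0,"wx": 0,"wy": 0,"wz": -0.0108},{"dx": 0,"dy": 0,"dz": 0,"wx": 0,"wy": 0,"wz": 0},{"dx": 0,"dy": 0,"dz": 0,"wx": 0,"wy": 0,"wz": 0}]'

```text
time: 6.48
ee_pos: [0.57, -0.1589, 0.0127]
ee_rot: [-0.0, 0.704, 0.71, 0.0]
force: [-0.2, -0.9, 0.1]
width: 0.0396
grip_force: 0.0
```

```bash
python3 chk.py
```

```text
t 6.53 tcp [ 0.57   -0.1593  0.0127] toolyaw jig -0.0016 F [-0.6  0.   0.4]
carrier in jig [-0.1734 -0.0014  0.0023] n 3 err 0.35 tcp in carrier [-0.0693 -0.0015]
```

play_rows --deltas '[{"dx": 0.4,"dy": 0.07,"dz": 0,"wx": 0,"wy": 0,"wz": -0.01},{"dx": 0.4,"dy": 0.07,"dz": 0,"wx": 0,"wy": 0,"wz": -0.01},{"dx": 0.4,"dy": 0,"dz": 0,"wx": 0,"wy": 0,"wz": 0},{"dx": 0.4,"dy": 0,"dz": 0,"wx": 0,"wy": 0,"wz": 0},{"dx": 0.4,"dy": 0,"dz": 0,"wx": 0,"wy": 0,"wz": 0},{"dx": 0.4,"dy": 0,"dz": 0,"wx": 0,"wy": 0,"wz": 0},{"dx": 0.4,"dy": 0,"dz": 0,"wx": 0,"wy": 0,"wz": 0},{"dx": 0.4,"dy": -0.07,"dz": 0,"wx": 0,"wy": 0,"wz": 0.01},{"dx": 0.4,"dy": -0.07,"dz": 0,"wx": 0,"wy": 0,"wz": 0.01},{"dx": 0,"dy": 0,"dz": 0,"wx": 0,"wy": 0,"wz": 0},{"dx": 0,"dy": 0,"dz": 0,"wx": 0,"wy": 0,"wz": 0}]'

```text
time: 7.45
ee_pos: [0.569, -0.123, 0.0127]
ee_rot: [-0.0, 0.704, 0.71, 0.0]
force: [0.2, -0.3, -0.1]
width: 0.0399
grip_force: 0.0
```

```bash
python3 chk.py
python3 - <<'E'
from h import *
f=pickle.load(open("last.pkl","rb"))
J=[.5644,.0834,1.581]
print("rail ends/pin px",proj(f,world(J,[[-.054,-.05,.014],[-.054,.05,.014],[-.1028,-.0721,.0275],[-.086,.066,.014]])).round(0))
cv2.imwrite("pics/w6.png",cv2.resize(f["frame"][:260,:,::-1],(800,371),interpolation=cv2.INTER_CUBIC))
E
```

```text
t 7.5 tcp [ 0.5691 -0.1234  0.0127] toolyaw jig -0.0015 F [0.1 0.5 0.9]
carrier in jig [-0.1377 -0.0008 -0.0137] n 2 err 0.31 tcp in carrier [-0.0691 -0.0027]
rail ends/pin px [[395. -82.]
 [155. -81.]
 [450.  38.]
 [126.   6.]]
```

play_rows --deltas '[{"dx": 0.4,"dy": 0,"dz": 0,"wx": 0,"wy": 0,"wz": -0.001},{"dx": 0.4,"dy": 0,"dz": 0,"wx": 0,"wy": 0,"wz": 0},{"dx": 0.4,"dy": 0,"dz": 0,"wx": 0,"wy": 0,"wz": 0},{"dx": 0.4,"dy": 0,"dz": 0,"wx": 0,"wy": 0,"wz": 0},{"dx": 0.4,"dy": 0,"dz": 0,"wx": 0,"wy": 0,"wz": 0},{"dx": 0.4,"dy": 0,"dz": 0,"wx": 0,"wy": 0,"wz": 0},{"dx": 0.3,"dy": 0,"dz": 0,"wx": 0,"wy": 0,"wz": 0}]'

```text
time: 8.08
ee_pos: [0.5687, -0.0964, 0.0126]
ee_rot: [-0.0, 0.704, 0.71, 0.0]
force: [0.9, -2.3, -0.9]
width: 0.0399
grip_force: 1.0
```

play_rows --deltas '[{"dx": 0.3,"dy": 0,"dz": 0,"wx": 0,"wy": 0,"wz": 0},{"dx": 0.3,"dy": 0,"dz": 0,"wx": 0,"wy": 0,"wz": 0},{"dx": 0.3,"dy": 0,"dz": 0,"wx": 0,"wy": 0,"wz": 0}]'

```text
time: 8.33
ee_pos: [0.5686, -0.0879, 0.0126]
ee_rot: [0.0, 0.704, 0.71, -0.0]
force: [0.7, -2.3, -0.3]
width: 0.0399
grip_force: 1.1
```

```bash
python3 chk.py
python3 - <<'E'
from h import *
f=pickle.load(open("last.pkl","rb"));g=f["frame"].astype(int).min(2)
# edges of the plate (z=.01) along image rows, as jig y
for v in(20,60,100,140,180):
    r=g[v]; b=np.where(r>170)[0]; 
    print(v,[injig([*inv(f,(u,v),.01)[:2],0])[:2].round(4) for u in(b[0],b[-1])] if len(b) else None)
cv2.imwrite("pics/w7.png",cv2.resize(f["frame"][:,:,::-1],(800,600)))
E
```

```text
20 [array([-0.0904,  0.047 ]), array([-0.0905, -0.049 ])]
60 [array([-0.1073,  0.0471]), array([-0.1074, -0.049 ])]
100 [array([-0.1252,  0.0477]), array([-0.1253, -0.049 ])]
140 [array([-0.1443,  0.0474]), array([-0.1444, -0.0489])]
180 [array([-0.1647,  0.0475]), array([-0.1648, -0.0489])]Traceback (most recent call last):
  File "chk.py", line 7, in <module>
    p,n,e=collars(f,[p0[0],p0[1],yaw]);pickle.dump(f,open("last.pkl","wb"))
          ~~~~~~~^^^^^^^^^^^^^^^^^^^^^
  File "h.py", line 57, in collars
    r=least_squares(lambda q:np.concatenate([sil(q,xy)[0]-b for xy,b in pr]),p,loss="soft_l1",x_scale=[.01,.01,.1],diff_step=1e-4); p=r.x
    return func(*args, **kwargs)
    vector_fun = VectorFunction(
        fun_wrapped,
    ...<6 lines>...
        workers=workers
    )
    self._update_fun()
    ~~~~~~~~~~~~~~~~^^
    self.f = self.fun_wrapped(xp_copy(self.x))
             ~~~~~~~~~~~~~~~~^^^^^^^^^^^^^^^^^
    return np.atleast_1d(self.fun(x))
                         ~~~~~~~~^^^
    return self.f(x, *self.args, **self.kwargs)
           ~~~~~~^^^^^^^^^^^^^^^^^^^^^^^^^^^^^^
  File "h.py", line 57, in <lambda>
    r=least_squares(lambda q:np.concatenate([sil(q,xy)[0]-b for xy,b in pr]),p,loss="soft_l1",x_scale=[.01,.01,.1],diff_step=1e-4); p=r.x
                             ~~~~~~~~~~~~~~^^^^^^^^^^^^^^^^^^^^^^^^^^^^^^^^^
ValueError: need at least one array to concatenate
```

The earlier frame's plate edges put the carrier at y = -0.8 mm and yaw 0, which is well aligned. The force is just sliding friction, so I'll keep pushing.

play_rows --deltas '[{"dx": 0.4,"dy": 0,"dz": 0,"wx": 0,"wy": 0,"wz": 0},{"dx": 0.4,"dy": 0,"dz": 0,"wx": 0,"wy": 0,"wz": 0},{"dx": 0.4,"dy": 0,"dz": 0,"wx": 0,"wy": 0,"wz": 0},{"dx": 0.4,"dy": 0,"dz": 0,"wx": 0,"wy": 0,"wz": 0},{"dx": 0.4,"dy": 0,"dz": 0,"wx": 0,"wy": 0,"wz": 0},{"dx": 0.4,"dy": 0,"dz": 0,"wx": 0,"wy": 0,"wz": 0}]'

```text
time: 8.88
ee_pos: [0.5684, -0.0636, 0.0126]
ee_rot: [-0.0, 0.704, 0.71, 0.0]
force: [0.3, -2.7, 0.9]
width: 0.0397
grip_force: 1.2
```

Run:
```python
from h import *
from workcell import robot
f=robot.grab_frame("wrist");s=robot.sense();print(s["time"],injig(s["ee_pos"])[:2],s["force"].round(1))
g=f["frame"].astype(int).min(2)
for v in(60,100,140,180,195):
    r=g[v]; e=np.diff(np.convolve((r>165).astype(int),np.ones(3),"same")>1); b=np.where(e)[0]
    print(v,[tuple(injig([*inv(f,(u,v),.01)[:2],0])[:2].round(4)) for u in b if 90<u<470])
```

```text
8.9333 [-0.14571339 -0.00252685] [ 0.2 -0.6 -0.1]
60 [(np.float64(-0.0478), np.float64(0.0679)), (np.float64(-0.0479), np.float64(0.0523)), (np.float64(-0.0479), np.float64(0.048)), (np.float64(-0.0479), np.float64(0.0376)), (np.float64(-0.0479), np.float64(0.022)), (np.float64(-0.0479), np.float64(0.0078)), (np.float64(-0.0479), np.float64(-0.0082)), (np.float64(-0.048), np.float64(-0.022)), (np.float64(-0.048), np.float64(-0.039)), (np.float64(-0.048), np.float64(-0.0484)), (np.float64(-0.048), np.float64(-0.0513)), (np.float64(-0.048), np.float64(-0.0674))]
100 [(np.float64(-0.0658), np.float64(0.0696)), (np.float64(-0.0658), np.float64(0.0589)), (np.float64(-0.0658), np.float64(0.0482)), (np.float64(-0.0658), np.float64(0.0409)), (np.float64(-0.0658), np.float64(0.0218)), (np.float64(-0.0658), np.float64(0.0082)), (np.float64(-0.0659), np.float64(-0.0089)), (np.float64(-0.0659), np.float64(-0.0226)), (np.float64(-0.0659), np.float64(-0.0411)), (np.float64(-0.0659), np.float64(-0.0489))]
140 [(np.float64(-0.0848), np.float64(0.073)), (np.float64(-0.0848), np.float64(0.068)), (np.float64(-0.0849), np.float64(0.0483)), (np.float64(-0.085), np.float64(-0.0489))]
180 [(np.float64(-0.1052), np.float64(0.0485)), (np.float64(-0.1054), np.float64(-0.0489)), (np.float64(-0.1054), np.float64(-0.0697)), (np.float64(-0.1054), np.float64(-0.0707))]
195 [(np.float64(-0.1132), np.float64(0.0481)), (np.float64(-0.1134), np.float64(-0.0489))]
```

play_rows --deltas '[{"dx": 0.4,"dy": 0,"dz": 0,"wx": 0,"wy": 0,"wz": 0},{"dx": 0.4,"dy": 0,"dz": 0,"wx": 0,"wy": 0,"wz": 0},{"dx": 0.4,"dy": 0,"dz": 0,"wx": 0,"wy": 0,"wz": 0},{"dx": 0.4,"dy": 0,"dz": 0,"wx": 0,"wy": 0,"wz": 0},{"dx": 0.4,"dy": 0,"dz": 0,"wx": 0,"wy": 0,"wz": 0},{"dx": 0.4,"dy": 0,"dz": 0,"wx": 0,"wy": 0,"wz": 0},{"dx": 0.4,"dy": 0,"dz": 0,"wx": 0,"wy": 0,"wz": 0},{"dx": 0.4,"dy": 0,"dz": 0,"wx": 0,"wy": 0,"wz": 0}]'

```text
time: 9.6
ee_pos: [0.5681, -0.0318, 0.0127]
ee_rot: [0.0, 0.704, 0.71, -0.0]
force: [0.0, -2.6, 1.5]
width: 0.04
grip_force: 1.4
```

play_rows --deltas '[{"dx": 0.4,"dy": 0,"dz": 0,"wx": 0,"wy": 0,"wz": 0},{"dx": 0.4,"dy": 0,"dz": 0,"wx": 0,"wy": 0,"wz": 0},{"dx": 0.4,"dy": 0,"dz": 0,"wx": 0,"wy": 0,"wz": 0},{"dx": 0.4,"dy": 0,"dz": 0,"wx": 0,"wy": 0,"wz": 0},{"dx": 0.4,"dy": 0,"dz": 0,"wx": 0,"wy": 0,"wz": 0},{"dx": 0.4,"dy": 0,"dz": 0,"wx": 0,"wy": 0,"wz": 0},{"dx": 0.4,"dy": 0,"dz": 0,"wx": 0,"wy": 0,"wz": 0}]'

```text
time: 10.18
ee_pos: [0.5679, -0.0038, 0.0127]
ee_rot: [0.0, 0.704, 0.71, -0.0]
force: [-0.1, -2.4, 2.2]
width: 0.0399
grip_force: 1.5
```

play_rows --deltas '[{"dx": 0.2,"dy": 0,"dz": 0,"wx": 0,"wy": 0,"wz": 0},{"dx": 0.2,"dy": 0,"dz": 0,"wx": 0,"wy": 0,"wz": 0},{"dx": 0.2,"dy": 0,"dz": 0,"wx": 0,"wy": 0,"wz": 0},{"dx": 0.2,"dy": 0,"dz": 0,"wx": 0,"wy": 0,"wz": 0}]'

```text
time: 10.52
ee_pos: [0.5678, 0.0037, 0.0126]
ee_rot: [0.0, 0.704, 0.71, -0.0]
force: [-1.0, -2.8, 1.7]
width: 0.0397
grip_force: 1.6
```

play_rows --deltas '[{"dx": 0.2,"dy": 0,"dz": 0,"wx": 0,"wy": 0,"wz": 0},{"dx": 0.2,"dy": 0,"dz": 0,"wx": 0,"wy": 0,"wz": 0},{"dx": 0.2,"dy": 0,"dz": 0,"wx": 0,"wy": 0,"wz": 0},{"dx": 0.2,"dy": 0,"dz": 0,"wx": 0,"wy": 0,"wz": 0}]'

```text
time: 10.85
ee_pos: [0.5678, 0.012, 0.0127]
ee_rot: [0.0, 0.704, 0.71, 0.0]
force: [-1.0, -4.3, 1.6]
width: 0.04
grip_force: 1.6
```

play_rows --deltas '[{"dx": 0.1,"dy": 0,"dz": 0,"wx": 0,"wy": 0,"wz": 0},{"dx": 0.1,"dy": 0,"dz": 0,"wx": 0,"wy": 0,"wz": 0}]'

```text
time: 11.02
ee_pos: [0.5677, 0.0141, 0.0126]
ee_rot: [-0.0, 0.704, 0.71, 0.0]
force: [-0.6, -2.7, 2.3]
width: 0.0397
grip_force: 1.6
```

play_rows --deltas '[{"dx": 0.1,"dy": 0,"dz": 0,"wx": 0,"wy": 0,"wz": 0},{"dx": 0.1,"dy": 0,"dz": 0,"wx": 0,"wy": 0,"wz": 0}]'

```text
time: 11.18
ee_pos: [0.5677, 0.0155, 0.0126]
ee_rot: [0.0, 0.704, 0.71, -0.0]
force: [0.0, -5.6, 2.4]
width: 0.0398
grip_force: 3.1
```

play_rows --deltas '[{"dx": 0.08,"dy": 0,"dz": 0,"wx": 0,"wy": 0,"wz": 0},{"dx": 0,"dy": 0,"dz": 0,"wx": 0,"wy": 0,"wz": 0}]'

```text
time: 11.35
ee_pos: [0.5677, 0.0155, 0.0126]
ee_rot: [0.0, 0.704, 0.71, -0.001]
force: [0.9, -5.5, 3.4]
width: 0.0399
grip_force: 2.6
```

play_rows --deltas '[{"dx": 0.1,"dy": 0,"dz": 0,"wx": 0,"wy": 0,"wz": 0},{"dx": 0.1,"dy": 0,"dz": 0,"wx": 0,"wy": 0,"wz": 0},{"dx": 0,"dy": 0,"dz": 0,"wx": 0,"wy": 0,"wz": 0}]'

```text
time: 11.6
ee_pos: [0.5677, 0.0157, 0.0126]
ee_rot: [0.001, 0.705, 0.71, -0.002]
force: [-0.6, -8.1, 4.1]
width: 0.04
grip_force: 4.2
```

play_rows --deltas '[{"dx": 0.15,"dy": 0,"dz": 0,"wx": 0,"wy": 0,"wz": 0},{"dx": 0.15,"dy": 0,"dz": 0,"wx": 0,"wy": 0,"wz": 0},{"dx": 0,"dy": 0,"dz": 0,"wx": 0,"wy": 0,"wz": 0}]'

```text
time: 11.85
ee_pos: [0.5678, 0.0159, 0.0126]
ee_rot: [0.002, 0.705, 0.709, -0.003]
force: [-0.4, -12.5, 6.2]
width: 0.0401
grip_force: 6.7
```

The carrier is seated: the TCP is static at 12 N, and jig x comes to about 0. I'll back off, rise and close the jaws for the latch.

play_rows --deltas '[{"dx": -0.4,"dy": 0,"dz": 0,"wx": 0,"wy": 0,"wz": 0},{"dx": -0.4,"dy": 0,"dz": 0,"wx": 0,"wy": 0,"wz": 0},{"dx": -0.6,"dy": 0,"dz": 0,"wx": 0,"wy": 0,"wz": 0},{"dx": -0.8,"dy": 0,"dz": 0,"wx": 0,"wy": 0,"wz": 0},{"dx": -0.8,"dy": 0,"dz": 0,"wx": 0,"wy": 0,"wz": 0},{"dx": -0.8,"dy": 0,"dz": -1.0,"wx": 0,"wy": 0,"wz": 0},{"dx": -0.8,"dy": 0,"dz": -2.5,"wx": 0,"wy": 0,"wz": 0},{"dx": -1,"dy": 0,"dz": -2.5,"wx": 0,"wy": 0,"wz": 0},{"dx": -1,"dy": 0,"dz": -2.5,"wx": 0,"wy": 0,"wz": 0},{"dx": -1,"dy": 0,"dz": -2.5,"wx": 0,"wy": 0,"wz": 0},{"dx": 0,"dy": 0,"dz": 0,"wx": 0,"wy": 0,"wz": 0},{"dx": 0,"dy": 0,"dz": 0,"wx": 0,"wy": 0,"wz": 0}]'

```text
time: 12.85
ee_pos: [0.5696, -0.0558, 0.1247]
ee_rot: [0.002, 0.705, 0.709, 0.001]
force: [0.8, -1.1, -0.0]
width: 0.04
grip_force: 0.0
```

```bash
python3 snap.py w8
python3 - <<'E'
from h import *
from workcell import robot
s=robot.sense();print(s["q"].round(2))
f=pickle.load(open("w8.pkl","rb"));g=f["frame"].astype(int).min(2)
J=[.5644,.0834,1.581]
print(proj(f,world(J,[[-.056,0,.01],[-.1028,-.0721,.0275],[.038,0,.039]])).round(0))
# rear edge of plate: scan jig x at several y on the z=.01 plane
for y in(-.035,-.02,.02,.035):
    xs=np.arange(-.085,-.02,.0005); P=proj(f,world(J,[[x,y,.01] for x in xs])); v=[g[int(round(b)),int(round(a))] if 0<=b<420 and 0<=a<560 else -1 for a,b in P]
    d=np.diff(np.convolve(v,np.ones(3)/3,"same")[2:-2]);i=np.argmax(d);print(y,"rear edge x",xs[i+2],v[::10])
c=pickle.load(open("scene.pkl","rb"));print("glue",inv(c,(380,215),0),"jar",inv(c,(394,190),0))
J=np.array(J)
T=world(J,[[-.118,-.096,0]])[0];print(T)
plan(s,[T[0],T[1],.06],J[2]+1.0,9)
E
```

```text
12.9 [ 0.5684 -0.0551  0.1233] [5.000e-04 7.043e-01 7.099e-01 3.000e-04] 0.04012728178614802 [ 0.25  0.44 -0.07]
[ 0.64  0.59 -0.78  1.84  0.51  0.93 -0.36]
[[275. 110.]
 [362. 167.]
 [274. -38.]]
-0.035 rear edge x -0.05599999999999998 [np.int64(139), np.int64(141), np.int64(144), np.int64(146), np.int64(144), np.int64(148), np.int64(228), np.int64(233), np.int64(235), np.int64(93), np.int64(225), np.int64(234), np.int64(234)]
-0.02 rear edge x -0.05599999999999998 [np.int64(143), np.int64(144), np.int64(143), np.int64(144), np.int64(142), np.int64(151), np.int64(230), np.int64(234), np.int64(234), np.int64(234), np.int64(234), np.int64(234), np.int64(234)]
0.02 rear edge x -0.05649999999999998 [np.int64(142), np.int64(142), np.int64(140), np.int64(145), np.int64(148), np.int64(147), np.int64(231), np.int64(234), np.int64(234), np.int64(234), np.int64(234), np.int64(234), np.int64(233)]
0.035 rear edge x -0.05549999999999998 [np.int64(144), np.int64(143), np.int64(143), np.int64(142), np.int64(139), np.int64(143), np.int64(186), np.int64(228), np.int64(228), np.int64(97), np.int64(226), np.int64(229), np.int64(228)]
glue [0.7663957  0.18232487 0.        ] jar [0.73356679 0.30284382 0.        ]
[ 0.66159902 -0.03361432  0.        ]
[{"dx": 0.23, "dy": 1.04, "dz": 0.7, "wx": 0.0, "wy": 0.0, "wz": -0.111}, {"dx": 0.11, "dy": 1.06, "dz": 0.7, "wx": 0.0, "wy": 0.0, "wz": -0.111}, {"dx": -0.0, "dy": 1.06, "dz": 0.7, "wx": 0.0, "wy": 0.0, "wz": -0.111}, {"dx": -0.12, "dy": 1.05, "dz": 0.7, "wx": 0.0, "wy": 0.0, "wz": -0.111}, {"dx": -0.24, "dy": 1.03, "dz": 0.7, "wx": 0.0, "wy": 0.0, "wz": -0.111}, {"dx": -0.35, "dy": 1.0, "dz": 0.7, "wx": 0.0, "wy": 0.0, "wz": -0.111}, {"dx": -0.46, "dy": 0.96, "dz": 0.7, "wx": 0.0, "wy": 0.0, "wz": -0.111}, {"dx": -0.56, "dy": 0.9, "dz": 0.7, "wx": 0.0, "wy": 0.0, "wz": -0.111}, {"dx": -0.66, "dy": 0.83, "dz": 0.7, "wx": 0.0, "wy": 0.0, "wz": -0.111}]
```

The rear edge measures -0.056 at every y, so the carrier is fully home. Now the latch.

play_rows --deltas '[{"dx": 0.23,"dy": 1.05,"dz": 0.7,"wx": 0,"wy": 0,"wz": -0.111},{"dx": 0.1,"dy": 1.05,"dz": 0.7,"wx": 0,"wy": 0,"wz": -0.111},{"dx": 0,"dy": 1.05,"dz": 0.7,"wx": 0,"wy": 0,"wz": -0.111},{"dx": -0.12,"dy": 1.05,"dz": 0.7,"wx": 0,"wy": 0,"wz": -0.111},{"dx": -0.24,"dy": 1.05,"dz": 0.7,"wx": 0,"wy": 0,"wz": -0.111},{"dx": -0.35,"dy": 1.0,"dz": 0.7,"wx": 0,"wy": 0,"wz": -0.111},{"dx": -0.46,"dy": 0.95,"dz": 0.7,"wx": 0,"wy": 0,"wz": -0.111},{"dx": -0.56,"dy": 0.9,"dz": 0.7,"wx": 0,"wy": 0,"wz": -0.111},{"dx": -0.66,"dy": 0.83,"dz": 0.7,"wx": 0,"wy": 0,"wz": -0.111},{"dx": 0,"dy": 0,"dz": 0,"wx": 0,"wy": 0,"wz": 0},{"dx": 0,"dy": 0,"dz": 0,"wx": 0,"wy": 0,"wz": 0}]' --jaw 255

```text
time: 13.82
ee_pos: [0.66, -0.0318, 0.0578]
ee_rot: [-0.002, 0.278, 0.96, 0.0]
force: [-0.7, -0.0, -0.2]
width: 0.0007
grip_force: 0.0
```

Run:
```python
from h import *
from workcell import robot
s=robot.sense();print(s["q"].round(2),s["width"])
J=np.array([.5644,.0834,1.581]);T=world(J,[[-.118,-.096,0]])[0]
plan(s,[T[0],T[1],.0245],J[2]+1.0,3)
```

```text
[ 0.6   0.89 -0.89  1.62  0.78  1.03  0.46] 0.0007166282934298047
[{"dx": -0.08, "dy": -0.02, "dz": 1.11, "wx": -0.0, "wy": -0.001, "wz": -0.001}, {"dx": -0.08, "dy": -0.02, "dz": 1.11, "wx": -0.0, "wy": -0.001, "wz": -0.001}, {"dx": -0.08, "dy": -0.02, "dz": 1.11, "wx": -0.0, "wy": -0.001, "wz": -0.001}]
```

play_rows --deltas '[{"dx": -0.08,"dy": 0,"dz": 1.1,"wx": 0,"wy": 0,"wz": 0},{"dx": -0.08,"dy": 0,"dz": 1.1,"wx": 0,"wy": 0,"wz": 0},{"dx": -0.08,"dy": 0,"dz": 1.1,"wx": 0,"wy": 0,"wz": 0},{"dx": 0,"dy": 0,"dz": 0,"wx": 0,"wy": 0,"wz": 0},{"dx": 0,"dy": 0,"dz": 0,"wx": 0,"wy": 0,"wz": 0}]'

```text
time: 14.23
ee_pos: [0.6623, -0.0346, 0.0254]
ee_rot: [-0.001, 0.278, 0.961, -0.0]
force: [0.2, -0.1, 1.1]
width: 0.0004
grip_force: 0.0
```

Run:
```python
from h import *
from workcell import robot
s=robot.sense();j=injig([*s["ee_pos"][:2],0]);yaw=(2*np.arctan2(s["ee_rot"][2],s["ee_rot"][1])-1.581)
print(j[:2],s["ee_pos"][2],yaw,s["force"].round(1))
n=24;A=np.linspace(1.877,0,n+1);Y=np.linspace(yaw,.4,n+1)
T=[np.array([-.0645-.043*np.sin(a)-.0165*np.cos(y),-.06+.043*np.cos(a)-.0165*np.sin(y)]) for a,y in zip(A,Y)]
d=T[0]-j[:2];print("approach dx,dy cm",100*d@[np.cos(yaw),np.sin(yaw)],100*d@[np.sin(yaw),-np.cos(yaw)])
rows=[]
for i in range(n):
    d=T[i+1]-T[i];h=Y[i];rows.append((round(100*d@[np.cos(h),np.sin(h)],2),round(100*d@[np.sin(h),-np.cos(h)],2),round(Y[i]-Y[i+1],3)))
print(rows)
```

```text
[-0.11897488 -0.09672353] 0.025370641972183017 0.9972483331189714 [ 0.2 -0.1  1.1]
approach dx,dy cm 1.0771029539393344 -0.1574624824603259
[(np.float64(0.22), np.float64(-0.29), np.float64(0.025)), (np.float64(0.24), np.float64(-0.28), np.float64(0.025)), (np.float64(0.25), np.float64(-0.27), np.float64(0.025)), (np.float64(0.26), np.float64(-0.25), np.float64(0.025)), (np.float64(0.27), np.float64(-0.24), np.float64(0.025)), (np.float64(0.28), np.float64(-0.22), np.float64(0.025)), (np.float64(0.29), np.float64(-0.21), np.float64(0.025)), (np.float64(0.3), np.float64(-0.19), np.float64(0.025)), (np.float64(0.31), np.float64(-0.18), np.float64(0.025)), (np.float64(0.32), np.float64(-0.16), np.float64(0.025)), (np.float64(0.32), np.float64(-0.14), np.float64(0.025)), (np.float64(0.33), np.float64(-0.13), np.float64(0.025)), (np.float64(0.33), np.float64(-0.11), np.float64(0.025)), (np.float64(0.33), np.float64(-0.09), np.float64(0.025)), (np.float64(0.34), np.float64(-0.07), np.float64(0.025)), (np.float64(0.34), np.float64(-0.05), np.float64(0.025)), (np.float64(0.34), np.float64(-0.04), np.float64(0.025)), (np.float64(0.34), np.float64(-0.02), np.float64(0.025)), (np.float64(0.33), np.float64(-0.0), np.float64(0.025)), (np.float64(0.33), np.float64(0.02), np.float64(0.025)), (np.float64(0.33), np.float64(0.03), np.float64(0.025)), (np.float64(0.32), np.float64(0.05), np.float64(0.025)), (np.float64(0.32), np.float64(0.07), np.float64(0.025)), (np.float64(0.31), np.float64(0.09), np.float64(0.025))]
```

play_rows --deltas '[{"dx": 0.36,"dy": -0.05,"dz": 0,"wx": 0,"wy": 0,"wz": 0},{"dx": 0.36,"dy": -0.05,"dz": 0,"wx": 0,"wy": 0,"wz": 0},{"dx": 0.36,"dy": -0.05,"dz": 0,"wx": 0,"wy": 0,"wz": 0},{"dx": 0.22,"dy": -0.29,"dz": 0,"wx": 0,"wy": 0,"wz": 0.025},{"dx": 0.24,"dy": -0.28,"dz": 0,"wx": 0,"wy": 0,"wz": 0.025},{"dx": 0.25,"dy": -0.27,"dz": 0,"wx": 0,"wy": 0,"wz": 0.025},{"dx": 0.26,"dy": -0.25,"dz": 0,"wx": 0,"wy": 0,"wz": 0.025},{"dx": 0.27,"dy": -0.24,"dz": 0,"wx": 0,"wy": 0,"wz": 0.025},{"dx": 0.28,"dy": -0.22,"dz": 0,"wx": 0,"wy": 0,"wz": 0.025}]'

```text
time: 14.98
ee_pos: [0.6321, -0.0342, 0.0269]
ee_rot: [0.0, 0.35, 0.937, -0.0]
force: [1.3, -1.1, 0.4]
width: 0.0005
grip_force: 0.8
```

```bash
python3 snap.py w9
python3 - <<'E'
from h import *
f=pickle.load(open("w9.pkl","rb"));J=[.5644,.0834,1.581]
for a in(1.877,1.41,1.0): print(a,proj(f,world(J,[[-.0645-.043*np.sin(a),-.06+.043*np.cos(a),.0275]])).round(0)*800/560)
E
```

```text
15.0333 [ 0.6313 -0.0341  0.0267] [-0.000e+00  3.509e-01  9.364e-01 -6.000e-04] 0.00045151431705654066 [ 1.19 -0.89  1.15]
1.877 [[434.28571429 357.14285714]]
1.41 [[397.14285714 322.85714286]]
1.0 [[380. 280.]]
```

View pics/w9.png

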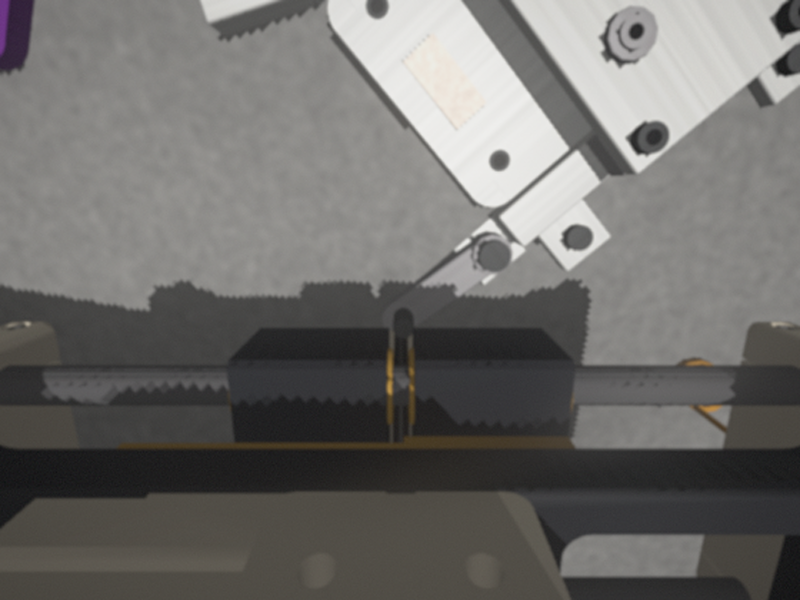

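The latch is turning as planned: the pin is at (403,320), against about (397,323) predicted, in the middle of the fingertips. The carrier is still home.

play_rows --deltas '[{"dx": 0.29,"dy": -0.21,"dz": 0.01,"wx": 0,"wy": 0,"wz": 0.025},{"dx": 0.3,"dy": -0.19,"dz": 0.01,"wx": 0,"wy": 0,"wz": 0.025},{"dx": 0.31,"dy": -0.18,"dz": 0.01,"wx": 0,"wy": 0,"wz": 0.025},{"dx": 0.32,"dy": -0.16,"dz": 0.01,"wx": 0,"wy": 0,"wz": 0.025},{"dx": 0.32,"dy": -0.14,"dz": 0.01,"wx": 0,"wy": 0,"wz": 0.025},{"dx": 0.33,"dy": -0.13,"dz": 0.01,"wx": 0,"wy": 0,"wz": 0.025},{"dx": 0.33,"dy": -0.11,"dz": 0.01,"wx": 0,"wy": 0,"wz": 0.025},{"dx": 0.33,"dy": -0.09,"dz": 0.01,"wx": 0,"wy": 0,"wz": 0.025},{"dx": 0.34,"dy": -0.07,"dz": 0.01,"wx": 0,"wy": 0,"wz": 0.025},{"dx": 0.34,"dy": -0.05,"dz": 0.01,"wx": 0,"wy": 0,"wz": 0.025},{"dx": 0.34,"dy": -0.04,"dz": 0.01,"wx": 0,"wy": 0,"wz": 0.025}]'

```text
time: 15.95
ee_pos: [0.5981, -0.0175, 0.0254]
ee_rot: [-0.0, 0.475, 0.88, -0.001]
force: [1.2, -2.1, 1.2]
width: 0.0005
grip_force: 1.1
```

play_rows --deltas '[{"dx": 0.34,"dy": -0.02,"dz": 0,"wx": 0,"wy": 0,"wz": 0.025},{"dx": 0.33,"dy": 0,"dz": 0,"wx": 0,"wy": 0,"wz": 0.025},{"dx": 0.33,"dy": 0.02,"dz": 0,"wx": 0,"wy": 0,"wz": 0.025},{"dx": 0.33,"dy": 0.03,"dz": 0,"wx": 0,"wy": 0,"wz": 0.025},{"dx": 0.32,"dy": 0.05,"dz": 0,"wx": 0,"wy": 0,"wz": 0.025}]'

```text
time: 16.37
ee_pos: [0.5898, -0.003, 0.0251]
ee_rot: [-0.001, 0.529, 0.849, -0.001]
force: [-1.3, -2.6, -0.3]
width: 0.0005
grip_force: 1.1
```

Run:
```python
from h import *
from workcell import robot
s=robot.sense();j=injig([*s["ee_pos"][:2],0]);print(j[:2],2*np.arctan2(s["ee_rot"][2],s["ee_rot"][1])-1.581,s["force"].round(1),s["ee_pos"][2])
a,y=1.877*2/24,.45;print([-.0645-.043*np.sin(a)-.0165*np.cos(y),-.06+.043*np.cos(a)-.0165*np.sin(y)])
```

```text
[-0.08661942 -0.02449819] 0.4454447512619457 [-1.3 -2.6 -0.3] 0.025089989838129306
[np.float64(-0.08605590114589659), np.float64(-0.02470188243945012)]
```

play_rows --deltas '[{"dx": 0.32,"dy": 0.07,"dz": 0,"wx": 0,"wy": 0,"wz": 0.025},{"dx": 0.3,"dy": 0.1,"dz": 0,"wx": 0,"wy": 0,"wz": 0.02},{"dx": 0.1,"dy": 0.04,"dz": 0,"wx": 0,"wy": 0,"wz": 0}]'

```text
time: 16.62
ee_pos: [0.5886, 0.0055, 0.0251]
ee_rot: [-0.001, 0.547, 0.837, -0.001]
force: [-2.5, -1.5, -0.0]
width: 0.0004
grip_force: 0.9
```

play_rows --deltas '[{"dx": 0.15,"dy": 0.06,"dz": 0,"wx": 0,"wy": 0,"wz": 0},{"dx": 0.15,"dy": 0.06,"dz": 0,"wx": 0,"wy": 0,"wz": 0}]'

```text
time: 16.78
ee_pos: [0.5887, 0.0065, 0.025]
ee_rot: [-0.0, 0.547, 0.837, -0.002]
force: [-2.7, -7.8, 2.2]
width: 0.0005
grip_force: 4.0
```

play_rows --deltas '[{"dx": 0.15,"dy": 0.06,"dz": 0,"wx": 0,"wy": 0,"wz": 0},{"dx": 0,"dy": 0,"dz": 0,"wx": 0,"wy": 0,"wz": 0}]'

```text
time: 16.95
ee_pos: [0.5887, 0.0066, 0.025]
ee_rot: [0.0, 0.548, 0.837, -0.003]
force: [-3.7, -7.3, 1.9]
width: 0.0005
grip_force: 4.0
```

play_rows --deltas '[{"dx": 0.15,"dy": 0.06,"dz": 0,"wx": 0,"wy": 0,"wz": 0},{"dx": 0.15,"dy": 0.06,"dz": 0,"wx": 0,"wy": 0,"wz": 0},{"dx": 0,"dy": 0,"dz": 0,"wx": 0,"wy": 0,"wz": 0}]'

```text
time: 17.2
ee_pos: [0.5887, 0.0069, 0.025]
ee_rot: [0.001, 0.548, 0.836, -0.005]
force: [-3.5, -11.8, 3.6]
width: 0.0003
grip_force: 6.3
```

play_rows --deltas '[{"dx": -0.5,"dy": -0.2,"dz": 0,"wx": 0,"wy": 0,"wz": 0},{"dx": -0.5,"dy": -0.2,"dz": 0,"wx": 0,"wy": 0,"wz": 0},{"dx": -0.7,"dy": -0.3,"dz": 0,"wx": 0,"wy": 0,"wz": 0},{"dx": -0.8,"dy": -0.4,"dz": 0,"wx": 0,"wy": 0,"wz": 0},{"dx": -0.8,"dy": -0.4,"dz": -1,"wx": 0,"wy": 0,"wz": 0.05},{"dx": -0.8,"dy": -0.4,"dz": -2.5,"wx": 0,"wy": 0,"wz": 0.05},{"dx": -0.8,"dy": -0.4,"dz": -2.5,"wx": 0,"wy": 0,"wz": 0.05},{"dx": -0.8,"dy": -0.4,"dz": -3,"wx": 0,"wy": 0,"wz": 0.05},{"dx": -0.8,"dy": -0.4,"dz": -3,"wx": 0,"wy": 0,"wz": 0.05},{"dx": -0.8,"dy": -0.4,"dz": -3,"wx": 0,"wy": 0,"wz": 0.05},{"dx": 0,"dy": 0,"dz": 0,"wx": 0,"wy": 0,"wz": 0},{"dx": 0,"dy": 0,"dz": 0,"wx": 0,"wy": 0,"wz": 0}]'

```text
time: 18.2
ee_pos: [0.5818, -0.0676, 0.1783]
ee_rot: [0.002, 0.667, 0.745, 0.001]
force: [0.2, 0.5, -0.7]
width: 0.0005
grip_force: 0.0
```

```bash
python3 snap.py w10
python3 - <<'E'
from h import *
f=pickle.load(open("w10.pkl","rb"));g=f["frame"].astype(int).min(2);J=[.5644,.0834,1.581]
# dark pin top: search z=.0275 plane around the expected pin place, sampled in jig coords
xs=np.arange(-.085,-.045,.001);ys=np.arange(-.045,.02,.001)
P=proj(f,world(J,[[x,y,.0275] for x in xs for y in ys]));im=cv2.remap(f["frame"].min(2),P[:,0].astype(np.float32).reshape(len(xs),-1),P[:,1].astype(np.float32).reshape(len(xs),-1),1)
k=cv2.blur(im.astype(np.float32),(5,5));i=np.unravel_index(k.argmin(),k.shape);print("pin at",xs[i[0]],ys[i[1]],k.min(),"expect",-.0645,-.017)
# bar centre line at z=.0115: extents along x for several y
for y in(-.04,-.03,-.02,-.01,.0):
    X=np.arange(-.08,-.045,.001);Q=proj(f,world(J,[[x,y,.0115] for x in X]));print(y,[int(g[int(b+.5),int(a+.5)]) for a,b in Q])
E
```

```text
18.25 [ 0.5806 -0.0671  0.1766] [9.000e-04 6.667e-01 7.453e-01 4.000e-04] 0.00042288448898947966 [ 0.54 -0.38 -0.04]
pin at -0.06699999999999999 -0.015999999999999973 106.28 expect -0.0645 -0.017
-0.04 [140, 139, 139, 140, 141, 142, 140, 126, 101, 100, 137, 172, 182, 181, 181, 182, 183, 183, 180, 178, 181, 178, 158, 137, 168, 220, 232, 232, 231, 231, 232, 231, 231, 231, 230]
-0.03 [145, 147, 146, 142, 143, 143, 142, 131, 109, 106, 138, 171, 182, 180, 181, 183, 183, 182, 181, 180, 181, 179, 161, 143, 183, 227, 235, 233, 233, 233, 233, 233, 233, 233, 233]
-0.02 [141, 141, 142, 142, 142, 141, 141, 136, 120, 110, 139, 169, 181, 175, 153, 122, 112, 112, 113, 148, 173, 184, 166, 144, 178, 225, 234, 233, 232, 231, 232, 232, 232, 233, 233]
-0.01 [144, 144, 142, 141, 141, 142, 142, 137, 127, 117, 117, 135, 157, 174, 181, 188, 188, 190, 188, 186, 182, 166, 140, 128, 176, 226, 235, 234, 233, 233, 233, 233, 233, 234, 231]
0.0 [144, 142, 142, 142, 141, 142, 141, 142, 140, 140, 140, 139, 139, 138, 141, 143, 143, 143, 144, 147, 141, 123, 99, 112, 171, 227, 234, 232, 232, 231, 232, 232, 232, 232, 231]
```

The latch bar lies parallel to jig y, spanning about -0.070 to -0.058, with the carrier's rear edge at -0.056. It is shut, and the arm is clear.

```bash
python3 -c "
from workcell import robot
print(robot.close_job())"
```

```text
the job is handed in; nothing more can be done
None
```

I pushed the carrier fully home against the end stop and turned the latch shut behind it. The job is handed in with the arm clear of everything, 18 s into the 72 s limit; no verdict came back.

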